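Ready the listening corner: clear the platter and hang the headphone pegs in a chain

ROBOT

A 6-joint arm with a two-finger parallel gripper is mounted at the origin on the work surface. World frame = base frame: x ahead of the robot, y to its left, z up, the work surface at z = 0. Lengths are in m, angles in rad, forces in N, time in s.
With the tool pointing down it reaches from about 0.35 to 0.875 m from the base axis. Payload 4.2 kg.
Tool frame: the origin (TCP) lies midway between the tips of the shut fingers; the grasp point (between the pads) lies 19 mm behind it; z points along the fingers, y is the line along which they close (so a half turn about z gives the same grasp; the last joint's range is limited). The gripper opens to 87 mm and grips with 3 to 60 N. Pads are 19 mm wide; open, the fingers measure 117 mm over their backs; the gripper's body (75 mm by 190 mm) begins 51 mm behind the grasp point.
Start: joints at [-0.989, 0.385, 0.008, 0, -1.194, -0.259], TCP at [0.198, -0.593, 0.223] pointing down, gripper open.
Joint ranges: [-3.14, 3.14], [-1.21, 2.06], [-1.07, 1.41], [-3.16, 2.05], [-2.99, -0.16], [-3.1, 3.1]. Speed limits (rad/s): [2.79, 2.79, 3.14, 3.14, 3.14, 3.14].

INTERFACE

Orientations are given as a unit quaternion [x, y, z, w].
In Python, from rig import ctrl, cams gives the robot as it stands. The module is installed in compiled form; this text tells all that it offers.
- The arm moves only by the shell command python3 -m jog 'ROWS'. ROWS is JSON, one flat list of numbers, 7 for each row, row after row: the shift along the tool's x, y, z in m, then the turn, a rotation vector about the tool's x, y, z in rad, then the closure, from 0 (fully open) to 1 (shut). In form: [dx, dy, dz, wx, wy, wz, claw, dx, dy, dz, wx, wy, wz, claw, ...]. A call has exactly 10 rows; each row is the pose to reach, as a shift and turn from the pose commanded when the call began, along the tool's axes at that moment; what a row does not reach only later rows make up. A row lasts 1/12 s, in which the tool goes at most 41.7 mm and 7.16 degrees, less where a joint would pass 70% of its speed; a pose out of reach is approached as far as the arm can. A call with a gripper value outside its range is refused whole. The fingers move at their own pace and stop on an object; the grip force is fixed at half the most. Time passes only in rows, so rows that repeat a pose let the fingers close, or fill a call up. It gives the time, the measured TCP pose, the force, the opening and the grip force at its end, in the units of the state.
- ctrl.observe(): the state, without advancing time (a new reading comes with each control period).
- cams.capture(name): name is "scene" or "top" or "wrist"; returns a dict with "pixels" (384x512x3 uint8, red, green, blue), "mtx" (3x3 intrinsics, pixels), "world_from_camera" (4x4, takes a point from camera to world coordinates). Camera axes: x right, y up, looking along -z (the intrinsics and any distortion apply to the point x, -y, -z); pixel columns grow to the right and rows downward; lengths in m; the calibration is good to about 2 mm. A picture is of the moment at which its call begins. There is no depth.
- ctrl.hand_in(): hands the job in; it is judged then, once.
The state is a dict: "clock": time; "joints": joint angles; "joint_velocities": joint speeds; "joint_efforts": joint torques, N m; "position": TCP position; "tool_rot": TCP orientation; "ft_force": force on the tool from outside, world axes, zero at the start; "torque": the same for the moment, N m; "gripper_width": finger opening in m; "grip_force": force on a finger pad.
Only numpy, scipy, OpenCV 4.12 (cv2) and the standard library are available. Lean on these libraries where they do the work, as an engineer would, in place of code of your own. Each camera call takes 0.05 s, during which the arm holds its last target. There are 200 camera calls.

TASK

Get the listening corner ready for tonight: lift every small thing left on the free-spinning platter off it and into the pull-out tray underneath, and slide the tray fully shut. Take the two headphone-peg boards off the bookends and hang them one below the other, first the dark board by its hook on the rod of the accessory stand, then the pale board by its hook from the dark board's lower loop, both hanging free and still. Do not drop a board or bump the tonearm, and leave everything else standing where it is.

Things in the scene. Friction and masses are not known exactly. Their poses are not given: they have to be found in the camera images.
- dark: dark headphone-peg board, 0.08 kg: aluminium strap 24 wide, 3 thick up its front face to a flat-topped hook over to the back. Origin: mid-thickness, underside of the hook's flat top. x: from the peg side to the back; y: width; z: up. Space under the hook x = -4 to +12.5 mm, closed behind by a 3 mm tip down to z = -14 mm; flat top 3 thick. Board 50 (y) x 8 (x), z = -50 to -120 mm
- dark_peg (a point): grip point on the dark board's wooden peg: the peg sticks out of the front, x = -4 to -80 mm, 18 wide (y) x 18 tall, at z = -85 mm; this point is at x = -66 mm. A 10 mm lip stands up on the outer 6 mm. Axes as the board. The mass centre is about 59 mm from here towards the board
- dark_loop (a point): mid-width, on top of the bottom bar of the dark board's lower loop, 153.5 mm under the hook's top; axes as the board. Rectangular loop of 5 mm wire in the board's plane: bottom bar level along y, 42 mm clear between its legs, 33 mm clear height between bar and board
- pale: pale headphone-peg board; same build, sizes, mass, origin and axes as the dark one. At the start each board hangs by its hook over the top edge of a bookend, outside a row of CD cases, peg outward: the pale one on the robot's left side of the row (peg to +y), the dark one on its right (peg to -y)
- pale_peg (a point): grip point on the pale board's peg, 66 mm out from the board's middle and 85 mm under the hook's top; peg 18 wide (y) x 18 tall
- row: CD cases between two aluminium bookends, fixed. Origin at table height under its middle; the row runs along y, 72 mm over the bookends' outer faces. Bookend plates 120 (x) x 180 tall x 3 mm, cases 142 (x) x 127 tall
- rail: accessory stand, fixed: timber foot 160 x 130 x 12 mm, upright post 16 mm thick, 346 mm tall, and a level 6 mm steel rod reaching from its top 135 mm forward to the robot, tip turned up 12 mm. Origin at table height under the hanging place on the rod; x along the rod, away from the robot, y square to it; the post is at x = +90 mm
- rail_bar (a point): top of the stand's rod at the hanging place, 339 mm up, 42 mm behind the turned-up tip and 82 mm in front of the post; rod along x; open above and on both sides
- platter_mid (a point): centre of the platter's rubber mat, on its surface, 175 mm up. Platter 300 mm across, undriven, spins freely; spindle 7 mm thick, 12 mm tall. x: to the rear of the turntable, y: to its left seen from its front. Turntable on a riser of the same outline, 430 wide x 350 deep, top of plinth 145 mm; its front face is 175 mm ahead (-x) of this point and spans y = -250 to +180 mm
- tray (a joint): how far the pull-out tray in the riser under the turntable is out, m: 0 shut, 0.12 fully out; it starts 0.095 to 0.115 out. Needs about 1 to 3 N to move and stays where it is left
- tray_in (a point): centre of the tray's inner floor (moves with the tray), 14 mm up. Inside 200 deep (x, to the rear) x 310 wide (y); walls 30 mm over the floor, front board 50 mm. With the tray out by q only the front part, x = -100 mm to -100 mm + q, is clear of the turntable's front face. 54 mm free height over the floor inside the riser
- tray_handle (a point): middle of the tray's bar handle, 48 mm up, 35 mm in front of the front board; bar along y, 110 mm long. The tray slides along x: push towards +x to shut
- weight_mid (a point): white ceramic record weight, 0.2 to 0.35 kg: foot 60 mm across and 18 mm tall, neck 30 mm across above it, 42 mm tall in all. Point half-way up. May be absent
- adaptor_mid (a point): aluminium single adaptor, a puck 38 mm across, 14 mm tall. Point half-way up. May be absent
- gauge_mid (a point): blue plastic stylus gauge, 62 (x) x 24 (y) x 14 mm. Point half-way up. May be absent
- brush_mid (a point): orange stylus brush, 64 (x) x 22 (y) x 22 mm, black bristles under it. Point half-way up. May be absent
- pot_mid (a point): round white pot of stylus gel with a green lid, 36 mm across the lid, 21 mm tall. Point half-way up. May be absent
- tonearm: tonearm on its rest beside the platter, delicate. Fixed. Same frame as the turntable (origin at table height under its middle); the tube lies along x, 200 mm off the platter's centre at y, up to 200 mm high
- jar: bystander: glass jar with clip-on lid, 84 mm across, 120 mm tall; origin under its middle
- mug: bystander: blue mug, 80 mm across, 95 mm tall; origin under its middle
- tin: bystander: small brass tin with a red lid, 62 mm across, 25 mm tall; origin under its middle
- coasters: bystander: cork coasters, 92 mm across, 16 mm tall; origin under its middle
- remote: bystander: black remote control, 140 (x) x 42 x 16 mm; origin under its middle
- cassette: bystander: grey cassette case, 109 (x) x 70 x 17 mm; origin under its middle
Mind the look-alikes: they are no part of the job. What is shaped like the part that bears adaptor_mid but purple or red is not meant.

How it is judged:
On the way, in this order (a step that is already met when the one before it is completed fails the run):
1. the dark board hangs by its hook on the rod of the stand, let go (x of dark in the frame of rail_bar between -0.04 and 0.06 m and z of dark in the frame of rail_bar between -0.006 and 0.008 m and y of dark in the frame of rail_bar between -0.016 and 0.016 m and angle between dark's own z axis and vertical below 0.35 rad and contact force between dark and rail above 0.3 N and contact force between the fingers and dark below 0.1 N), for 0.2 s.
2. the pale board hangs by its hook from the dark board's loop, let go (all of step 1 and distance between pale and dark_loop below 0.026 m and z of pale in the frame of dark_loop between -0.009 and 0.009 m and angle between pale's own z axis and vertical below 0.35 rad and contact force between pale and dark above 0.3 N and contact force between the fingers and pale below 0.1 N), for 0.2 s.
At the end, for the whole second after the job is handed in: The dark board hangs by its hook on the stand's rod and the pale board by its hook from the dark board's loop, both upright within 0.35 rad, still and let go; every small thing that was on the platter lies inside the tray; the tray is shut to within 8 mm (all of step 2 and linear speed of each of dark, pale below 0.05 m/s and value of joint tray below 0.008 m and x of weight_mid in the frame of tray_in between -0.1 and 0.1 m and y of weight_mid in the frame of tray_in between -0.155 and 0.155 m and z of weight_mid in the frame of tray_in between 0 and 0.04 m and x of adaptor_mid in the frame of tray_in between -0.1 and 0.1 m and y of adaptor_mid in the frame of tray_in between -0.155 and 0.155 m and z of adaptor_mid in the frame of tray_in between 0 and 0.04 m and x of gauge_mid in the frame of tray_in between -0.1 and 0.1 m and y of gauge_mid in the frame of tray_in between -0.155 and 0.155 m and z of gauge_mid in the frame of tray_in between 0 and 0.04 m and x of brush_mid in the frame of tray_in between -0.1 and 0.1 m and y of brush_mid in the frame of tray_in between -0.155 and 0.155 m and z of brush_mid in the frame of tray_in between 0 and 0.04 m and x of pot_mid in the frame of tray_in between -0.1 and 0.1 m and y of pot_mid in the frame of tray_in between -0.155 and 0.155 m and z of pot_mid in the frame of tray_in between 0 and 0.04 m); the robot touches nothing.
It fails at once if the jar, mug, tin, coasters, remote or cassette is knocked more than 40 mm from its place (distance of any of jar, mug, tin, coasters, remote, cassette from where it was at the start of the episode above 0.04 m).
It fails at once if the tonearm is bumped by the robot (more than 2 N) (contact force between any of the fingers, the arm and tonearm above 2 N).
It fails at once if a peg board is dropped on the table (height (world z) of any of dark_peg, pale_peg below 0.04 m).
Of weight, adaptor, gauge, brush, pot only 3 to 4 are there at a start; the rules pass over those that are not, and their reading is None.
At some moment in a run one of weight, adaptor, gauge, brush, pot may be knocked a few centimetres aside while the robot is not near it.
It also fails if it takes over 200 s, if anything falls off the work surface, if the arm or the gripper's body presses on something with over 40 N, if the wrist force passes 120 N, or if a joint passes its speed limit or range.

## Working session

There is one attempt and no reset: what is moved stays moved. The work goes in short steps, Python scripts to look and compute and a shell command to move; the robot and the scene stay as the last step left them, time stands still between calls to the robot, and variables do not carry over. Pictures are saved under pics/ and viewed, at most 14 in all, crops included, and the job is handed in when it is done.

```bash
mkdir -p pics; python3 - <<'E'
from rig import ctrl,cams
import cv2,numpy as np
s=ctrl.observe(); print({k:np.round(v,3).tolist() for k,v in s.items()})
for n in ["scene","top","wrist"]:
    c=cams.capture(n); cv2.imwrite(f"pics/{n}0.png",cv2.resize(c["pixels"][:,:,::-1],(800,600),interpolation=cv2.INTER_CUBIC)); print(n,list(c.keys()),np.round(c["mtx"],1).tolist(),np.round(c["world_from_camera"],4).tolist())
E
```

```text
{'clock': 0.0, 'joints': [-0.989, 0.386, 0.007, -0.0, -1.194, -0.259], 'joint_velocities': [-0.0, -0.001, -0.001, 0.0, -0.001, 0.0], 'joint_efforts': [0.001, -39.066, 18.741, 4.22, 0.011, -0.0], 'position': [0.198, -0.592, 0.221], 'tool_rot': [-0.161, 0.987, 0.001, -0.0], 'ft_force': [-0.506, 0.609, -0.54], 'torque': [0.022, -0.019, -0.001], 'grip_force': 0.0, 'gripper_width': 0.087}
scene ['pixels', 'mtx', 'world_from_camera'] [[444.2, 0.0, 258.3], [0.0, 444.2, 186.8], [0.0, 0.0, 1.0]] [[-0.686, -0.5778, 0.4422, 1.1353], [0.7274, -0.5294, 0.4367, 0.6642], [-0.0182, 0.6212, 0.7834, 1.226], [0.0, 0.0, 0.0, 1.0]]
top ['pixels', 'mtx', 'world_from_camera'] [[468.6, 0.0, 262.1], [0.0, 468.6, 188.2], [0.0, 0.0, 1.0]] [[0.0086, 0.9947, -0.1023, 0.4088], [-1.0, 0.0088, 0.0013, 0.1011], [0.0022, 0.1022, 0.9948, 1.7749], [0.0, 0.0, 0.0, 1.0]]
wrist ['pixels', 'mtx', 'world_from_camera'] [[308.6, 0.0, 258.5], [0.0, 308.6, 187.7], [0.0, 0.0, 1.0]] [[-0.3176, -0.9174, -0.2396, 0.1326], [0.9482, -0.307, -0.0814, -0.6146], [0.0011, -0.2531, 0.9674, 0.3839], [0.0, 0.0, 0.0, 1.0]]
```

View pics/scene0.png

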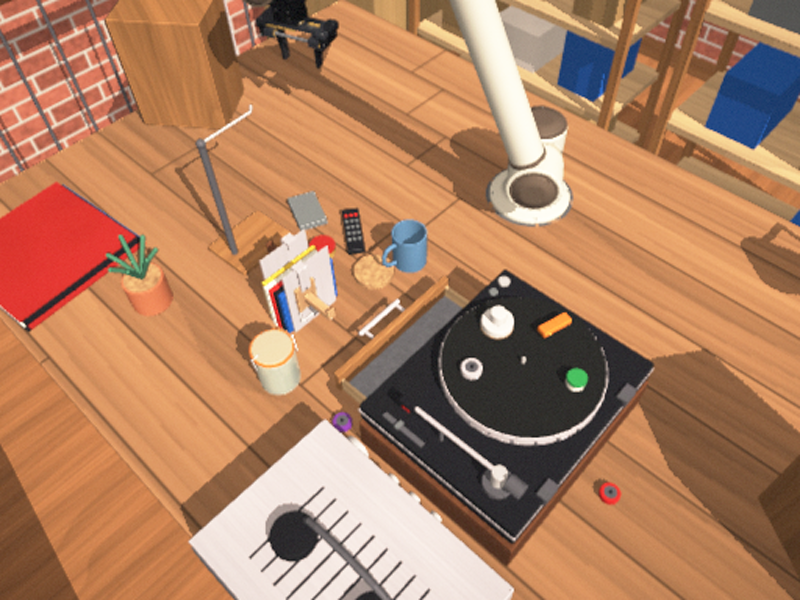

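View pics/top0.png

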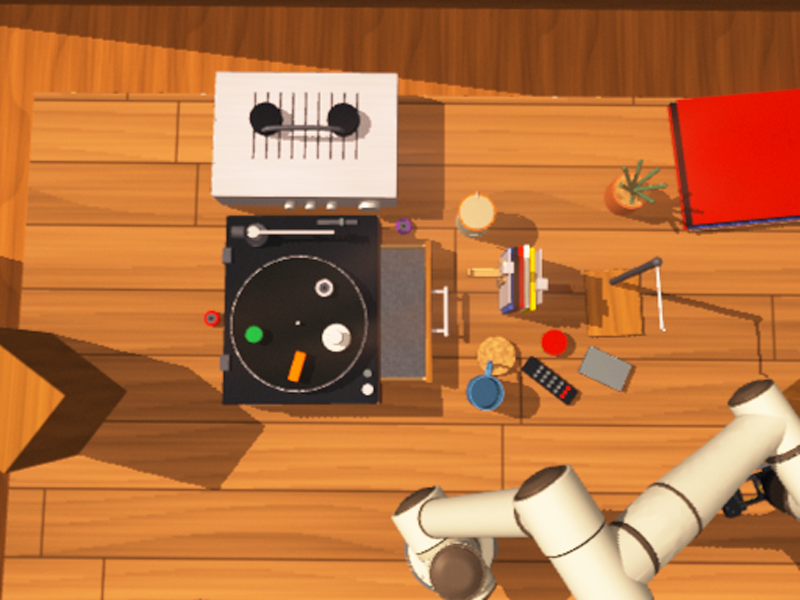

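Scene: the turntable is on the left with its tray facing −y, the row and bookends are mid-table (top-view px ~520,280 of 800), and the stand's rod runs (658,262)→(663,329). Weight, brush, adaptor (silver) and pot are on the platter, with no gauge. Next I measure.

```bash
cat > h.py <<'E'
from rig import ctrl,cams
import cv2,numpy as np
from scipy.spatial.transform import Rotation as R
def ray(c,u,v):
    d=np.linalg.inv(c["mtx"])@[u,v,1.]; T=np.array(c["world_from_camera"]); d=T[:3,:3]@[d[0],-d[1],-d[2]]
    return T[:3,3],d/np.linalg.norm(d)
def plane(c,u,v,z):
    o,d=ray(c,u,v); return o+d*(z-o[2])/d[2]
def tri(a,b):   # list of (o,d)
    A=sum(np.eye(3)-np.outer(d,d) for o,d in (a,b)); y=sum((np.eye(3)-np.outer(d,d))@o for o,d in (a,b)); return np.linalg.solve(A,y)
def proj(c,p):
    T=np.array(c["world_from_camera"]); q=T[:3,:3].T@(np.array(p)-T[:3,3]); k=c["mtx"]@[q[0],-q[1],-q[2]]; return k[:2]/k[2]
def blobs(c,lo,hi,amin=15):
    m=cv2.inRange(cv2.cvtColor(c["pixels"],cv2.COLOR_RGB2HSV),np.array(lo),np.array(hi))
    n,l,s,ct=cv2.connectedComponentsWithStats(m); return m,[(s[i,4],ct[i].round(1).tolist()) for i in range(1,n) if s[i,4]>=amin]
def pose():
    s=ctrl.observe(); return np.array(s["position"]),R.from_quat(s["tool_rot"])
def to(p,Rt=None):   # shift & turn in tool axes towards TCP at p, orientation Rt (matrix)
    q,r=pose(); w=np.zeros(3) if Rt is None else (r.inv()*R.from_matrix(Rt)).as_rotvec()
    return np.round(r.inv().apply(np.array(p)-q),4).tolist(),np.round(w,4).tolist()
E
python3 - <<'E'
from h import *
t=cams.capture("top"); s=cams.capture("scene"); k=.64
P=lambda u,v,z: plane(t,u*k,v*k,z).round(3).tolist()
S=lambda u,v,z: plane(s,u*k,v*k,z).round(3).tolist()
T=lambda a,b: tri(ray(t,a[0]*k,a[1]*k),ray(s,b[0]*k,b[1]*k)).round(3).tolist()
print("spindle",P(297,323,.187),S(523,359,.187))
print("tt front",P(380,217,.145),P(378,403,.145)); print("platter L/R/top/bot",P(230,323,.175),P(367,323,.175),P(297,256,.175),P(297,391,.175))
print("handle",P(445,290,.048),P(445,333,.048),S(362,331,.048),S(401,303,.048),P(432,245,.064),P(432,380,.064))
print("post top",T((658,262),(202,143)),"tip",T((663,329),(251,108)))
print("weight",P(335,336,.217),S(495,313,.217)); print("adaptor",P(324,288,.189),S(471,367,.189)); print("pot",P(254,334,.196),S(577,376,.196)); print("brush",P(297,366,.197),S(555,322,.197))
print("pale peg tip",P(469,272,.104),"hook",P(508,268,.183),"dark",P(541,284,.183))
for n,p in dict(jar=(477,212,.12),mug=(486,391,.095),tin=(555,342,.025),coast=(497,355,.016),remote=(550,380,.016),cass=(606,368,.017)).items(): print(n,P(*p))
def crop(c,x0,y0,x1,y1,f):
    i=c["pixels"][y0:y1,x0:x1,::-1]; return cv2.resize(i,None,fx=f,fy=f,interpolation=cv2.INTER_CUBIC)
a=crop(s,120,50,240,240,3); b=crop(t,290,130,440,250,2.9)
h=max(a.shape[0],b.shape[0]); pad=lambda i: cv2.copyMakeBorder(i,0,h-i.shape[0],0,0,cv2.BORDER_CONSTANT)
o=np.hstack([pad(a),pad(b)]); print(o.shape); cv2.imwrite("pics/c1.png",o)
E
```

```text
spindle [0.507, 0.343, 0.187] [0.516, 0.345, 0.187]
tt front [0.751, 0.167, 0.145] [0.334, 0.166, 0.145]
platter L/R/top/bot [0.506, 0.491, 0.175] [0.509, 0.192, 0.175] [0.656, 0.348, 0.175] [0.36, 0.341, 0.175]
handle [0.597, 0.015, 0.048] [0.495, 0.014, 0.048] [0.604, 0.015, 0.048] [0.496, 0.024, 0.048] [0.702, 0.047, 0.064] [0.385, 0.045, 0.064]
post top [0.626, -0.395, 0.33] tip [0.493, -0.4, 0.338]
weight [0.478, 0.257, 0.217] [0.489, 0.257, 0.217]
adaptor [0.584, 0.286, 0.189] [0.592, 0.289, 0.189]
pot [0.482, 0.434, 0.196] [0.487, 0.437, 0.196]
brush [0.414, 0.339, 0.197] [0.419, 0.342, 0.197]
pale peg tip [0.633, -0.037, 0.104] hook [0.632, -0.117, 0.183] dark [0.597, -0.189, 0.183]
jar [0.77, -0.055, 0.12]
mug [0.361, -0.077, 0.095]
tin [0.477, -0.249, 0.025]
coast [0.445, -0.112, 0.016]
remote [0.386, -0.238, 0.016]
cass [0.416, -0.372, 0.017]
(570, 795, 3)
```

View pics/c1.png

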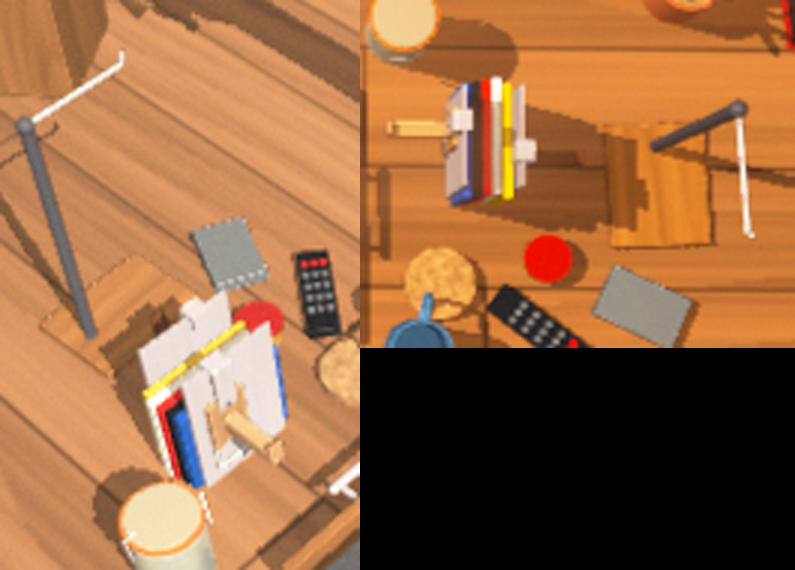

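The rod's hanging place is at about (0.535,−0.398). Both boards can keep their orientation: closing direction along world x, tool yaw π. I move to a look pose near the dark board, staying clear of the rod.

```bash
cat >> h.py <<'E'
R0=np.array([[0,-1,0],[-1,0,0],[0,0,-1.]]).T.T
R0=np.column_stack([[0,-1,0],[-1,0,0],[0,0,-1]]).astype(float)
E
python3 -c "
from h import *
print(to([.40,-.20,.33],R0)); print(to([.60,-.30,.28],R0))"
```

```text
([-0.3158, 0.3083, -0.1077], [0.001, 0.0006, -1.2481])
([-0.4738, 0.15, -0.0579], [0.001, 0.0006, -1.2481])
```

```bash
python3 -m jog '[-0.1,0.1,-0.05,0,0,-0.2,0, -0.13,0.13,-0.1,0,0,-0.4,0, -0.16,0.16,-0.1,0,0,-0.5,0, -0.19,0.19,-0.1,0,0,-0.6,0, -0.22,0.22,-0.1,0,0,-0.75,0, -0.25,0.25,-0.1,0,0,-0.85,0, -0.28,0.28,-0.1,0,0,-0.95,0, -0.31,0.30,-0.1,0,0,-1.05,0, -0.316,0.308,-0.108,0,0,-1.15,0, -0.316,0.308,-0.108,0.001,0.0006,-1.248,0]'
python3 -c "
from h import *
print(to([.60,-.31,.27],R0))"
```

```text
clock: 1.08
position: [0.3809, -0.2348, 0.3247]
tool_rot: [0.709, -0.705, 0.001, 0.0]
ft_force: [1.7, -0.8, -0.1]
gripper_width: 0.0868
grip_force: 0.0
([0.0765, -0.2186, 0.055], [-0.001, -0.0011, 0.006])
```

```bash
python3 -m jog '[0.02,-0.04,0,0,0,0,0, 0.03,-0.08,0.01,0,0,0,0, 0.04,-0.12,0.02,0,0,0,0, 0.05,-0.15,0.03,0,0,0,0, 0.06,-0.18,0.04,0,0,0,0, 0.07,-0.2,0.05,0,0,0,0, 0.076,-0.218,0.055,0,0,0.006,0, 0.076,-0.218,0.055,0,0,0.006,0, 0.076,-0.218,0.055,0,0,0.006,0, 0.076,-0.218,0.055,0,0,0.006,0]'
python3 - <<'E'
from h import *
c=cams.capture("wrist"); cv2.imwrite("pics/w1.png",cv2.resize(c["pixels"][:,:,::-1],(800,600),interpolation=cv2.INTER_CUBIC)); np.savez("w1.npz",**c)
E
```

```text
clock: 1.92
position: [0.5984, -0.3127, 0.2695]
tool_rot: [-0.705, 0.709, -0.0, -0.0]
ft_force: [-0.4, 0.6, 0.7]
gripper_width: 0.0872
grip_force: 0.0
```

View pics/w1.png

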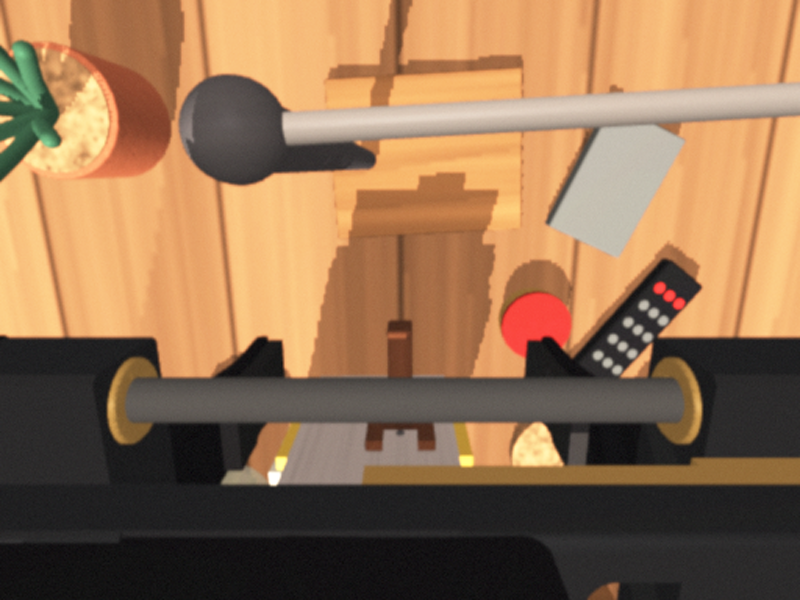

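The dark peg is at px (387–412, 320–378) with its lip end at row 320, and the rod runs from the ball at (285,128) to (800,98). Now I work out positions.

```bash
python3 - <<'E'
from h import *
c=dict(np.load("w1.npz")); k=.64
P=lambda u,v,z: plane(c,(u+.5)*k-.5,(v+.5)*k-.5,z).round(4).tolist()
print("lip end top L,R",P(387,321,.114),P(412,321,.114),"lip inner?",P(400,335,.114)); 
print("rod",P(300,127,.336),P(500,116,.336),P(700,104,.336),P(790,99,.336)); print("ball",P(232,130,.338))
g=c["pixels"].astype(int)
for r in (205,210,215,222,230,236): print(r,g[r,240:272].sum(1).tolist())
E
```

```text
lip end top L,R [0.6103, -0.2796, 0.114] [0.593, -0.2795, 0.114] lip inner? [0.6014, -0.2693, 0.114]
rod [0.6175, -0.3895, 0.336] [0.5799, -0.3912, 0.336] [0.5427, -0.3931, 0.336] [0.5261, -0.3939, 0.336]
ball [0.6297, -0.3889, 0.338]
205 [344, 350, 347, 349, 344, 348, 336, 338, 304, 251, 216, 207, 207, 199, 194, 177, 164, 174, 179, 191, 203, 208, 210, 258, 309, 321, 336, 335, 337, 341, 339, 348]
210 [347, 349, 353, 359, 353, 344, 326, 288, 202, 149, 154, 149, 143, 147, 138, 137, 153, 149, 154, 163, 159, 160, 157, 214, 296, 329, 331, 330, 344, 346, 344, 342]
215 [355, 353, 346, 346, 348, 348, 338, 325, 325, 343, 351, 353, 351, 345, 345, 336, 348, 342, 339, 317, 238, 203, 196, 230, 295, 326, 334, 345, 337, 344, 347, 338]
222 [358, 355, 352, 347, 355, 359, 347, 320, 228, 195, 202, 208, 210, 213, 214, 218, 214, 210, 209, 207, 203, 198, 200, 232, 299, 327, 338, 338, 339, 350, 349, 346]
230 [352, 356, 351, 355, 353, 348, 346, 322, 246, 202, 204, 215, 207, 213, 216, 216, 220, 220, 219, 208, 208, 202, 197, 226, 288, 333, 334, 331, 331, 342, 345, 345]
236 [354, 355, 347, 352, 351, 352, 346, 315, 242, 204, 198, 204, 207, 207, 209, 219, 219, 208, 213, 204, 196, 199, 191, 216, 293, 323, 327, 323, 332, 342, 343, 347]
```

```bash
python3 -m jog '[-0.03,-0.002,0,0,0,0,0, -0.05,-0.003,0.03,0,0,0,0, -0.05,-0.003,0.06,0,0,0,0, -0.05,-0.003,0.09,0,0,0,0, -0.05,-0.003,0.12,0,0,0,0, -0.05,-0.003,0.15,0,0,0,0, -0.05,-0.003,0.175,0,0,0,0, -0.05,-0.003,0.195,0,0,0,0, -0.05,-0.003,0.195,0,0,0,0, -0.05,-0.003,0.195,0,0,0,0]'
```

```text
clock: 2.8
position: [0.6016, -0.263, 0.075]
tool_rot: [-0.705, 0.709, -0.0, -0.001]
ft_force: [0.6, 0.1, 1.0]
gripper_width: 0.0868
grip_force: 0.0
```

```bash
python3 -m jog '[0,0,0,0,0,0,0.4, 0,0,0,0,0,0,0.7, 0,0,0,0,0,0,1, 0,0,0,0,0,0,1, 0,0,0,0,0,0,1, 0,0,0,0,0,0,1, 0,0,0,0,0,0,1, 0,0,0,0,0,0,1, 0,0,0,0,0,0,1, 0,0,0,0,0,0,1]'
python3 -m jog '[0,0,-0.01,0,0,0,1, 0,0,-0.03,0,0,0,1, 0,0,-0.05,0,0,0,1, 0,0,-0.075,0,0,0,1, 0,0,-0.1,0,0,0,1, 0,0,-0.125,0,0,0,1, 0,0,-0.15,0,0,0,1, 0,0,-0.175,0,0,0,1, 0,0,-0.195,0,0,0,1, 0,0,-0.2,0,0,0,1]'
```

```text
clock: 3.63
position: [0.6021, -0.2629, 0.0743]
tool_rot: [-0.705, 0.709, -0.0, -0.0]
ft_force: [-0.2, 0.0, 0.2]
gripper_width: 0.0281
grip_force: 0.0
clock: 4.47
position: [0.6034, -0.2635, 0.2797]
tool_rot: [-0.705, 0.709, -0.004, 0.002]
ft_force: [0.6, 0.3, 0.3]
gripper_width: 0.0176
grip_force: 30.0
```

The fingers are slow, so the grip completed early in the lift. I check how the peg sits.

```bash
python3 - <<'E'
from h import *
c=cams.capture("wrist"); s=cams.capture("scene"); np.savez("w2.npz",**c)
a=cv2.resize(c["pixels"][120:,100:420,::-1],None,fx=1.3,fy=1.3,interpolation=cv2.INTER_CUBIC); b=cv2.resize(s["pixels"][0:230,100:270,::-1],None,fx=2.2,fy=2.2,interpolation=cv2.INTER_CUBIC)
h=max(a.shape[0],b.shape[0]); pad=lambda i: cv2.copyMakeBorder(i,0,h-i.shape[0],0,0,cv2.BORDER_CONSTANT)
o=np.hstack([pad(a),pad(b)]); print(a.shape,o.shape); cv2.imwrite("pics/c2.png",o); np.savez("s2.npz",**s)
print(pose()[0], ctrl.observe()["torque"])
E
```

```text
(343, 416, 3) (506, 790, 3)
[ 0.60234547 -0.26275897  0.27585254] [ 0.02769179  0.14103925 -0.00921796]
```

View pics/c2.png

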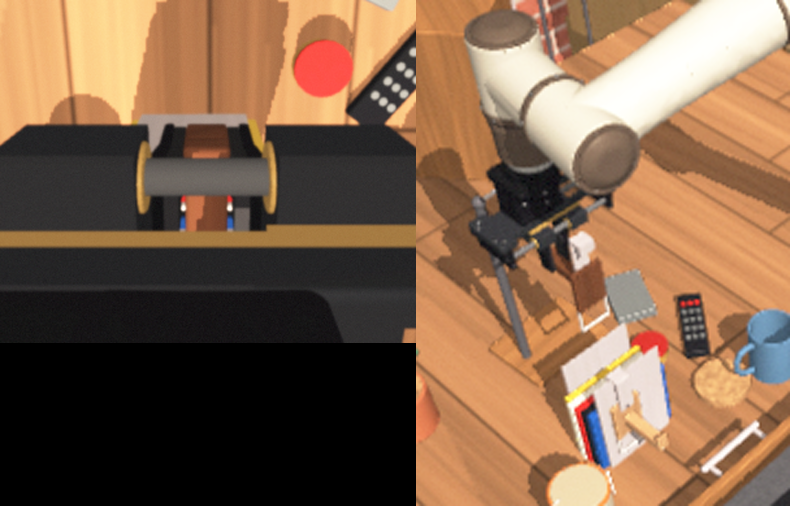

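```bash
python3 - <<'E'
from h import *
s=dict(np.load("s2.npz")); cv2.imwrite("pics/c3.png",cv2.resize(s["pixels"][98:158,150:205,::-1],None,fx=10,fy=10,interpolation=cv2.INTER_CUBIC))
E
```

```text
(no output)
```

View pics/c3.png

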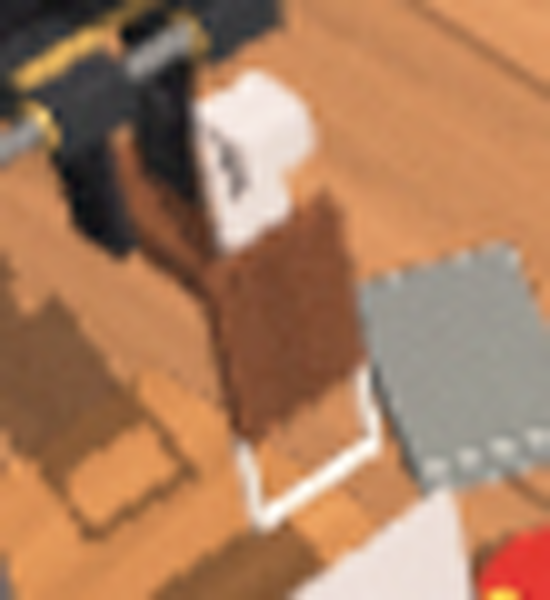

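```bash
python3 - <<'E'
from h import *
s=dict(np.load("s2.npz"))
def X(u,v,x=.602):
    o,d=ray(s,u/10+150-.5+.05,v/10+98-.5+.05); return (o+d*(x-o[0])/d[0]).round(4)
for n,a in dict(bar=(319,479),barL=(262,520),barR=(378,443),bot=(300,400),top=(272,228)).items(): print(n,X(*a))
o=X(272,228);b=X(319,479);print("tilt",np.degrees(np.arctan2(b[1]-o[1],o[2]-b[2])))
# predicted pixels for upright board w/ peg slip e
for e in (0,.01,.02):
  for z in (-.05,-.12,-.156):
    p=[.602,-.263+.0655,.276+.019+.085+z-e]; print(e,z,((proj(s,p)+.5-[150,98])*10).round(0))
E
```

```text
bar [ 0.602  -0.2003  0.2052]
barL [ 0.602  -0.2405  0.1574]
barR [ 0.602  -0.1625  0.2477]
bot [ 0.602  -0.2012  0.2401]
top [ 0.602  -0.1956  0.3163]
tilt -2.4224094611180926
0 -0.05 [261. 191.]
0 -0.12 [298. 361.]
0 -0.156 [316. 442.]
0.01 -0.05 [266. 216.]
0.01 -0.12 [303. 384.]
0.01 -0.156 [321. 465.]
0.02 -0.05 [272. 241.]
0.02 -0.12 [308. 406.]
0.02 -0.156 [326. 486.]
```

Board held nearly upright, about 15 mm low in the grip (hook ≈ TCP + 0.089 in z, board ≈ TCP + 0.063 in y). I go round the rod's tip to its −y side.

```bash
python3 -m jog '[0,0.02,0,0,0,0,1, 0,0.05,0,0,0,0,1, 0,0.08,0,0,0,0,1, 0,0.11,0,0,0,0,1, 0,0.14,0,0,0,0,1, 0,0.17,0,0,0,0,1, 0,0.2,0,0,0,0,1, 0,0.225,0,0,0,0,1, 0,0.24,0,0,0,0,1, 0,0.245,0,0,0,0,1]'
python3 -m jog '[0.02,0,0,0,0,0,1, 0.05,0,0,0,0,0,1, 0.08,0,0,0,0,0,1, 0.11,0,0,0,0,0,1, 0.14,0,0,0,0,-0.01,1, 0.17,0,0,0,0,-0.02,1, 0.195,0,0,0,0,-0.03,1, 0.215,0,0,0,0,-0.04,1, 0.225,0,0,0,0,-0.048,1, 0.23,0,0,0,0,-0.048,1]'
python3 -c "
from h import *
Ry=R.from_euler('z',.048).as_matrix()@R0
print(pose()[0],to([.543,-.495,.279],Ry))"
```

```text
clock: 5.4
position: [0.3545, -0.2609, 0.2733]
tool_rot: [-0.705, 0.71, 0.001, -0.0]
ft_force: [0.4, -0.3, -0.2]
gripper_width: 0.0175
grip_force: 30.0
clock: 6.23
position: [0.3561, -0.4925, 0.2726]
tool_rot: [0.721, -0.692, -0.001, 0.0]
ft_force: [0.6, 0.9, -1.4]
gripper_width: 0.0178
grip_force: 30.0
[ 0.35606611 -0.49250009  0.27256181] ([0.0102, -0.1867, -0.0067], [0.0013, 0.0008, -0.007])
```

```bash
python3 -m jog '[0.01,-0.02,-0.003,0,0,0,1, 0.01,-0.045,-0.006,0,0,0,1, 0.01,-0.07,-0.007,0,0,0,1, 0.01,-0.095,-0.007,0,0,0,1, 0.01,-0.12,-0.007,0,0,0,1, 0.01,-0.145,-0.007,0,0,0,1, 0.01,-0.165,-0.007,0,0,0,1, 0.01,-0.18,-0.007,0,0,0,1, 0.01,-0.187,-0.007,0,0,-0.007,1, 0.01,-0.187,-0.007,0,0,-0.007,1]'
python3 - <<'E'
from h import *
s=cams.capture("scene"); t=cams.capture("top"); w=cams.capture("wrist"); print(pose()[0])
a=cv2.resize(s["pixels"][35:135,105:185,::-1],None,fx=5,fy=5,interpolation=cv2.INTER_CUBIC)
b=cv2.resize(w["pixels"][130:384,100:420,::-1],None,fx=1.2,fy=1.2,interpolation=cv2.INTER_CUBIC)
h=500; pad=lambda i: cv2.copyMakeBorder(i,0,h-i.shape[0],0,0,cv2.BORDER_CONSTANT)
o=np.hstack([pad(a),pad(b)]); print(o.shape); cv2.imwrite("pics/c4.png",o); np.savez("s4.npz",**s)
p,r=pose(); f=lambda v: ((proj(s,v)+.5-[105,35])*5).round(0)
for dz in (0,-.017,-.05,-.12,-.156): print(dz,f(p+[-.003,.063,.089+dz]))
E
```

```text
clock: 7.07
position: [0.5446, -0.4921, 0.2803]
tool_rot: [0.725, -0.689, -0.0, 0.0]
ft_force: [-0.5, 0.1, -1.5]
gripper_width: 0.0177
grip_force: 30.0
[ 0.54231952 -0.49318178  0.28185363]
(500, 784, 3)
0 [184. 144.]
-0.017 [190. 166.]
-0.05 [201. 208.]
-0.12 [224. 293.]
-0.156 [235. 334.]
```

View pics/c4.png

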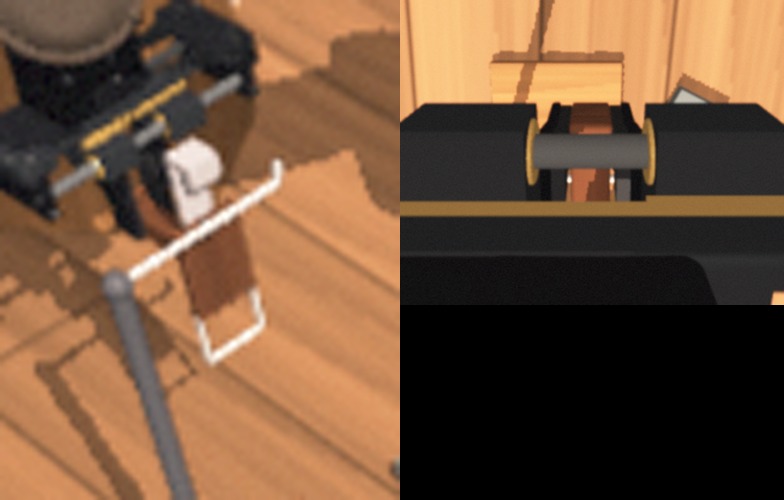

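```bash
python3 -m jog '[-0.01,0,0,0,0,0,1, -0.02,0,0,0,0,0,1, -0.029,0,0,0,0,0,1, -0.0325,0,0,0,0,0,1, -0.0325,0,0,0,0,0,1, -0.0325,0,0.006,0,0,0,1, -0.0325,0,0.012,0,0,0,1, -0.0325,0,0.018,0,0,0,1, -0.0325,0,0.022,0,0,0,1, -0.0325,0,0.022,0,0,0,1]'
python3 -m jog '[0,0,0.001,0,0,0,1, 0,0,0.002,0,0,0,1, 0,0,0.003,0,0,0,1, 0,0,0.004,0,0,0,1, 0,0,0.005,0,0,0,1, 0,0,0.006,0,0,0,1, 0,0,0.006,0,0,0,1, 0,0,0.006,0,0,0,1, 0,0,0.006,0,0,0,1, 0,0,0.006,0,0,0,1]'
```

```text
clock: 8.05
position: [0.5409, -0.4606, 0.2582]
tool_rot: [0.724, -0.69, -0.0, 0.0]
ft_force: [0.8, -3.8, -0.7]
gripper_width: 0.0175
grip_force: 30.0
clock: 8.88
position: [0.5414, -0.4609, 0.2533]
tool_rot: [0.724, -0.69, 0.0, 0.0]
ft_force: [-0.3, -2.3, -0.3]
gripper_width: 0.0175
grip_force: 30.0
```

Contact from the strap side (−y force), so I back off about 4 mm and then continue down.

```bash
python3 -m jog '[0.002,0,0,0,0,0,1, 0.004,0,0,0,0,0,1, 0.005,0,0,0,0,0,1, 0.005,0,0,0,0,0,1, 0.005,0,0,0,0,0,1, 0.005,0,0,0,0,0,1, 0.005,0,0,0,0,0,1, 0.005,0,0,0,0,0,1, 0.005,0,0,0,0,0,1, 0.005,0,0,0,0,0,1]'
python3 -m jog '[0,0,0.001,0,0,0,1, 0,0,0.002,0,0,0,1, 0,0,0.003,0,0,0,1, 0,0,0.004,0,0,0,1, 0,0,0.004,0,0,0,1, 0,0,0.004,0,0,0,1, 0,0,0.004,0,0,0,1, 0,0,0.004,0,0,0,1, 0,0,0.004,0,0,0,1, 0,0,0.004,0,0,0,1]'
python3 - <<'E'
from h import *
s=cams.capture("scene"); print(pose()[0])
cv2.imwrite("pics/c5.png",cv2.resize(s["pixels"][50:130,115:185,::-1],None,fx=7,fy=7,interpolation=cv2.INTER_CUBIC)); np.savez("s5.npz",**s)
f=lambda v: ((proj(s,v)+.5-[115,50])*7).round(0)
for dz in (0,-.05,-.12,-.156): print(dz,f([.54,-.3975,.339+dz]))
print("rod",f([.54,-.3932,.339]))
E
```

```text
clock: 9.72
position: [0.5416, -0.4659, 0.2536]
tool_rot: [0.724, -0.69, 0.0, 0.0]
ft_force: [0.1, -0.7, -0.3]
gripper_width: 0.0175
grip_force: 30.0
clock: 10.55
position: [0.5416, -0.466, 0.2496]
tool_rot: [0.724, -0.69, 0.001, 0.0]
ft_force: [0.4, -0.3, -0.0]
gripper_width: 0.0173
grip_force: 30.0
[ 0.54159419 -0.46599451  0.24957543]
0 [246. 185.]
-0.05 [268. 272.]
-0.12 [298. 386.]
-0.156 [312. 442.]
rod [252. 189.]
```

View pics/c5.png

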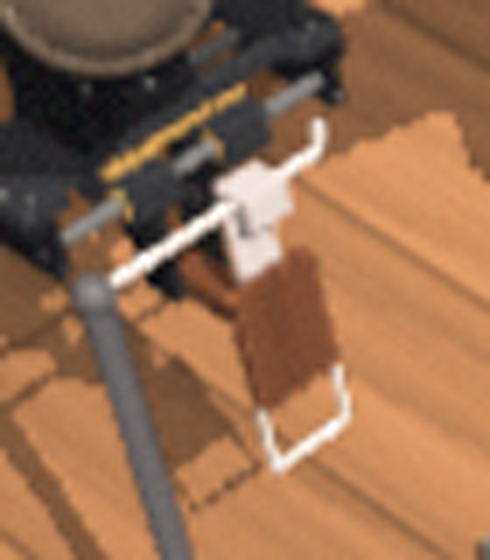

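The hook is over the rod with its tip on the near side, almost seated. I lower to contact and then release.

```bash
python3 -m jog '[0,0,0.001,0,0,0,1, 0,0,0.001,0,0,0,1, 0,0,0.002,0,0,0,1, 0,0,0.002,0,0,0,1, 0,0,0.003,0,0,0,1, 0,0,0.003,0,0,0,1, 0,0,0.004,0,0,0,1, 0,0,0.004,0,0,0,1, 0,0,0.004,0,0,0,1, 0,0,0.004,0,0,0,1]'
```

```text
clock: 11.43
position: [0.5421, -0.4656, 0.2488]
tool_rot: [0.725, -0.689, 0.002, -0.0]
ft_force: [-1.1, 4.8, 9.2]
gripper_width: 0.0175
grip_force: 30.0
```

```bash
python3 -m jog '[0,0,-0.001,0,0,0,1, 0,0,-0.002,0,0,0,1, 0,0,-0.003,0,0,0,1, 0,0,-0.003,0,0,0,1, 0,0,-0.003,0,0,0,0.8, 0,0,-0.003,0,0,0,0.75, 0,0,-0.003,0,0,0,0.7, 0,0,-0.003,0,0,0,0.6, 0,0,-0.003,0,0,0,0.5, 0,0,-0.003,0,0,0,0.4]'
python3 -m jog '[0,0,0,0,0,0,0.3, 0,0,0,0,0,0,0.2, 0,0,0,0,0,0,0.1, 0,0,0,0,0,0,0, 0,0,0,0,0,0,0, 0.01,0,0,0,0,0,0, 0.03,0,0,0,0,0,0, 0.05,0,0,0,0,0,0, 0.07,0,0,0,0,0,0, 0.08,0,0,0,0,0,0]'
python3 - <<'E'
from h import *
s=cams.capture("scene"); w=cams.capture("wrist"); print(pose()[0])
a=cv2.resize(s["pixels"][50:130,115:185,::-1],None,fx=6,fy=6,interpolation=cv2.INTER_CUBIC)
b=cv2.resize(w["pixels"][130:384,100:420,::-1],None,fx=1.1,fy=1.1,interpolation=cv2.INTER_CUBIC)
pad=lambda i: cv2.copyMakeBorder(i,0,480-i.shape[0],0,0,cv2.BORDER_CONSTANT)
cv2.imwrite("pics/c6.png",np.hstack([pad(a),pad(b)])); np.savez("s6.npz",**s)
E
```

```text
clock: 12.27
position: [0.5414, -0.4661, 0.2478]
tool_rot: [0.724, -0.69, 0.0, 0.0]
ft_force: [-0.1, -0.8, -0.2]
gripper_width: 0.0382
grip_force: 0.0
clock: 13.1
position: [0.5451, -0.5485, 0.2479]
tool_rot: [0.724, -0.69, 0.0, 0.0]
ft_force: [-0.8, 0.1, 0.6]
gripper_width: 0.0872
grip_force: 0.0
[ 0.54487063 -0.54805717  0.24724089]
```

View pics/c6.png

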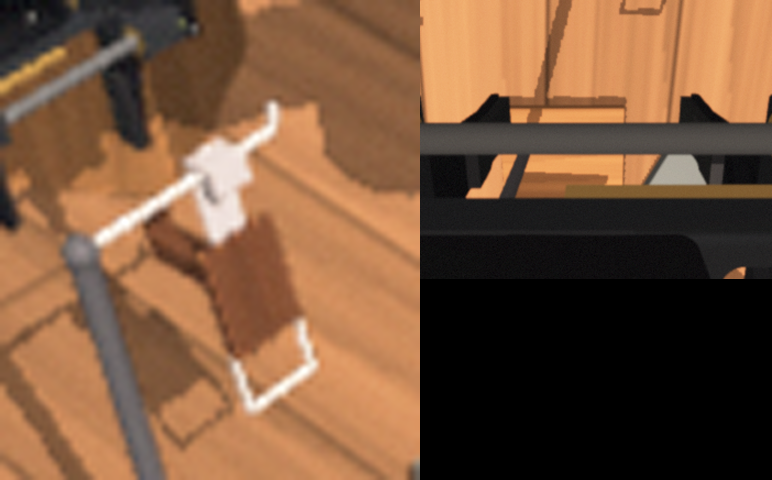

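The dark board hangs on the rod with a small natural tilt and is let go. I go back round the tip to view the pale peg.

```bash
python3 -m jog '[0,0.03,-0.01,0,0,0,0, 0,0.07,-0.02,0,0,0,0, 0,0.11,-0.03,0,0,0,0, 0,0.15,-0.03,0,0,0,0, 0,0.185,-0.03,0,0,0,0, -0.04,0.185,-0.03,0,0,0,0, -0.08,0.185,-0.03,0,0,0,0, -0.12,0.185,-0.03,0,0,0,0, -0.16,0.185,-0.03,0,0,0,0, -0.2,0.185,-0.03,0,0,0,0]'
python3 -m jog '[-0.04,0,-0.01,0,0,0,0, -0.08,0,-0.02,0,0,0,0, -0.12,0,-0.03,0,0,0.01,0, -0.16,0,-0.04,0,0,0.02,0, -0.2,-0.02,-0.04,0,0,0.03,0, -0.24,-0.04,-0.04,0,0,0.04,0, -0.28,-0.06,-0.04,0,0,0.05,0, -0.3,-0.08,-0.04,0,0,0.05,0, -0.33,-0.11,-0.04,0,0,0.05,0, -0.33,-0.11,-0.04,0,0,0.05,0]'
python3 -c "
from h import *
print(pose()[0],to([.632,0.0,.28],R0))"
```

```text
clock: 14.03
position: [0.3501, -0.3532, 0.2786]
tool_rot: [0.724, -0.69, 0.001, 0.0]
ft_force: [0.6, 0.2, 0.9]
gripper_width: 0.087
grip_force: 0.0
clock: 14.87
position: [0.4477, -0.0157, 0.3178]
tool_rot: [0.709, -0.705, 0.001, -0.001]
ft_force: [-0.3, -0.2, 0.3]
gripper_width: 0.0869
grip_force: 0.0
[ 0.44772323 -0.01574963  0.31781504] ([-0.0149, -0.1843, 0.0382], [-0.0022, -0.0002, 0.0048])
```

```bash
python3 -m jog '[-0.005,-0.035,0.005,0,0,0,0, -0.01,-0.07,0.01,0,0,0,0, -0.015,-0.105,0.02,0,0,0,0, -0.015,-0.14,0.03,0,0,0,0, -0.015,-0.165,0.035,0,0,0,0, -0.015,-0.18,0.038,0,0,0,0, -0.015,-0.184,0.038,-0.002,0,0.005,0, -0.015,-0.184,0.038,-0.002,0,0.005,0, -0.015,-0.184,0.038,-0.002,0,0.005,0, -0.015,-0.184,0.038,-0.002,0,0.005,0]'
python3 - <<'E'
from h import *
c=cams.capture("wrist"); s=cams.capture("scene"); np.savez("w7.npz",**c); np.savez("s7.npz",**s)
a=cv2.resize(c["pixels"][0:250,90:420,::-1],None,fx=1.35,fy=1.35,interpolation=cv2.INTER_CUBIC)
b=cv2.resize(s["pixels"][50:130,115:185,::-1],None,fx=5,fy=5,interpolation=cv2.INTER_CUBIC)
pad=lambda i: cv2.copyMakeBorder(i,0,400-i.shape[0],0,0,cv2.BORDER_CONSTANT)
cv2.imwrite("pics/c7.png",np.hstack([pad(a),pad(b)])); print(a.shape)
E
```

```text
clock: 15.7
position: [0.6278, -0.0053, 0.2813]
tool_rot: [-0.705, 0.709, -0.0, -0.0]
ft_force: [-0.5, 0.6, 0.2]
gripper_width: 0.0871
grip_force: 0.0
(338, 446, 3)
```

View pics/c7.png

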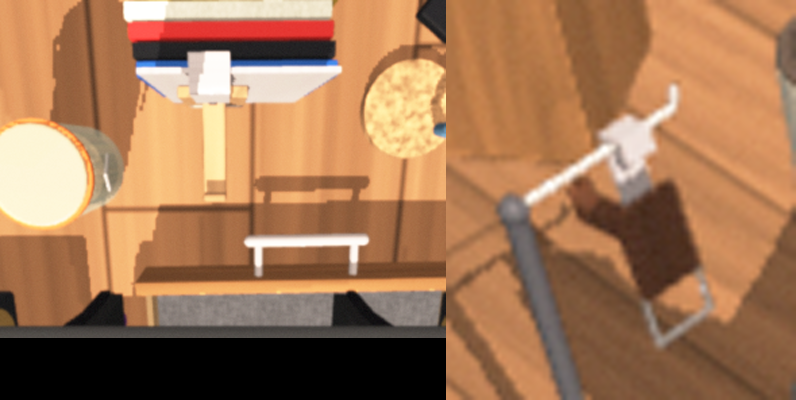

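Left: the pale peg is at crop cols 204–226 with its tip at row 200, and its hook front edge is at row ~97. Right: the dark loop's bottom corners are at (659,345) and (713,307). Converting these.

```bash
python3 - <<'E'
from h import *
c=dict(np.load("w7.npz")); s=dict(np.load("s7.npz"))
P=lambda u,v,z: plane(c,(u+.5)/1.35+90-.5,(v+.5)/1.35-.5,z).round(4).tolist()
print("tip top",P(205,197,.114),P(226,197,.114)," end bottom",P(215,201,.086),"mid peg",P(204,140,.104),P(226,140,.104),"hook front",P(190,95,.183),P(230,95,.183),"hook back",P(190,53,.183))
print("handle",P(247,241,.048),P(366,241,.048),"front board",P(140,288,.064),P(440,282,.064))
Q=lambda u,v: ray(s,(u-446+.5)/5+115-.5,(v+.5)/5+50-.5)
for a in ((659,345),(713,307),(686,326)):
    o,d=Q(*a); print((o+d*(.1835-o[2])/d[2]).round(4))
print("at x=.54",(lambda o,d:(o+d*(.5405-o[0])/d[0]).round(4))(*Q(686,326)), "board bot mid",(lambda o,d:(o+d*(.5405-o[0])/d[0]).round(4))(*Q(673,281)),"hook top mid",(lambda o,d:(o+d*(.342-o[2])/d[2]).round(4))(*Q(626,134)))
E
```

```text
tip top [0.6453, -0.0349, 0.114] [0.6287, -0.0348, 0.114]  end bottom [0.6383, -0.0281, 0.086] mid peg [0.6458, -0.0785, 0.104] [0.6285, -0.0784, 0.104] hook front [0.6492, -0.1031, 0.183] [0.6257, -0.103, 0.183] hook back [0.6486, -0.1258, 0.183]
handle [0.6088, 0.016, 0.048] [0.4929, 0.0166, 0.048] front board [0.7122, 0.0582, 0.064] [0.4241, 0.0537, 0.064]
[ 0.5638 -0.3778  0.1835]
[ 0.5141 -0.3802  0.1835]
[ 0.5391 -0.379   0.1835]
at x=.54 [ 0.5405 -0.3766  0.1859] board bot mid [ 0.5405 -0.3789  0.2252] hook top mid [ 0.5414 -0.3897  0.342 ]
```

```bash
python3 -m jog '[0.03,-0.009,0,0,0,0,0, 0.045,-0.009,0.03,0,0,0,0, 0.045,-0.009,0.06,0,0,0,0, 0.045,-0.009,0.09,0,0,0,0, 0.045,-0.009,0.12,0,0,0,0, 0.045,-0.009,0.15,0,0,0,0, 0.045,-0.009,0.175,0,0,0,0, 0.045,-0.009,0.195,0,0,0,0, 0.045,-0.009,0.205,0,0,0,0, 0.045,-0.009,0.205,0,0,0,0]'
python3 -c "
from h import *
print(to([.637,-.05,.076],R0))"
```

```text
clock: 16.63
position: [0.6352, -0.0506, 0.0732]
tool_rot: [-0.705, 0.709, 0.002, -0.003]
ft_force: [-0.1, 0.2, -1.2]
gripper_width: 0.0869
grip_force: 0.0
([-0.0007, -0.0017, -0.0028], [0.006, -0.0013, -0.0062])
```

```bash
python3 -m jog '[0,-0.002,-0.003,0,0,0,0.5, 0,-0.002,-0.003,0,0,0,1, 0,-0.002,-0.003,0,0,0,1, 0,-0.002,-0.003,0,0,0,1, 0,-0.002,-0.003,0,0,0,1, 0,-0.002,-0.003,0,0,0,1, 0,-0.002,-0.003,0,0,0,1, 0,-0.002,-0.003,0,0,0,1, 0,-0.002,-0.003,0,0,0,1, 0,-0.002,-0.003,0,0,0,1]'
python3 -m jog '[0,0,0,0,0,0,1, 0,0,0,0,0,0,1, 0,0,0,0,0,0,1, 0,0,0,0,0,0,1, 0,0,-0.005,0,0,0,1, 0,0,-0.015,0,0,0,1, 0,0,-0.03,0,0,0,1, 0,0,-0.05,0,0,0,1, 0,0,-0.075,0,0,0,1, 0,0,-0.1,0,0,0,1]'
```

```text
clock: 17.47
position: [0.639, -0.0506, 0.0781]
tool_rot: [-0.705, 0.709, 0.0, -0.001]
ft_force: [0.4, -0.2, 1.1]
gripper_width: 0.0283
grip_force: 0.0
clock: 18.3
position: [0.639, -0.0506, 0.1798]
tool_rot: [-0.705, 0.709, 0.0, -0.001]
ft_force: [0.2, 0.2, -1.4]
gripper_width: 0.0179
grip_force: 30.0
```

```bash
python3 - <<'E'
from h import *
s=ctrl.observe(); print(np.round(s["joints"],3),pose()[0].round(3))
c=cams.capture("scene"); f=lambda v: proj(c,v).round(0)
p,r=pose()
T=np.array(cams.capture("wrist")["world_from_camera"]); print(T[:3,3].round(3), "cam at px",f(T[:3,3]),"tcp",f(p),"body",f(p+[0,0,.1]))
u,v=f(T[:3,3]+[0,.03,-.06]).astype(int); x0=max(0,u-80);y0=max(0,v-75)
cv2.imwrite("pics/c8.png",cv2.resize(c["pixels"][y0:y0+150,x0:x0+160,::-1],None,fx=4,fy=4,interpolation=cv2.INTER_CUBIC)); print(x0,y0)
E
```

```text
[ 1.730e-01  4.430e-01 -1.100e-02  1.000e-03 -1.119e+00 -1.800e-01] [ 0.639 -0.051  0.18 ]
[ 0.64  -0.12   0.349] cam at px [182. 131.] tcp [204. 181.] body [200. 159.]
112 76
```

View pics/c8.png

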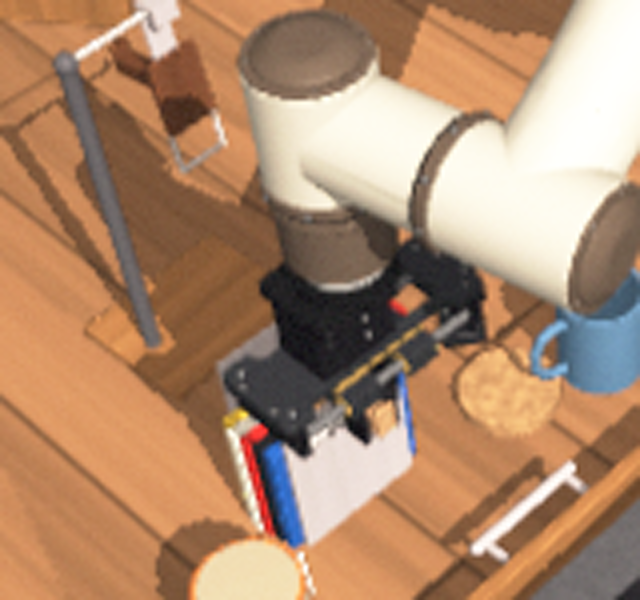

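No camera housing shows on the gripper, so the current grip works. I carry the pale board over the row to the near side of the loop.

```bash
python3 -m jog '[0,0,-0.03,0,0,0,1, 0,0,-0.06,0,0,0,1, 0,0,-0.09,0,0,0,1, 0,0,-0.115,0,0,0,1, 0,0,-0.12,0,0,0,1, 0.02,0,-0.12,0,0,0,1, 0.045,0.01,-0.12,0,0,0,1, 0.07,0.02,-0.12,0,0,0,1, 0.095,0.03,-0.12,0,0,0,1, 0.12,0.045,-0.12,0,0,-0.02,1]'
python3 -m jog '[0.02,0.01,0,0,0,-0.005,1, 0.04,0.025,0,0,0,-0.01,1, 0.06,0.04,0,0,0,-0.02,1, 0.08,0.05,0,0,0,-0.028,1, 0.098,0.057,0,0,0,-0.028,1, 0.105,0.057,0,0,0,-0.028,1, 0.105,0.057,0.01,0,0,-0.028,1, 0.105,0.057,0.03,0,0,-0.028,1, 0.105,0.057,0.05,0,0,-0.028,1, 0.105,0.057,0.06,0,0,-0.028,1]'
python3 -c "
from h import *
Ry=R.from_euler('z',.048).as_matrix()@R0
print(pose()[0],to([.537,-.275,.1045],Ry))"
```

```text
clock: 19.23
position: [0.5931, -0.1709, 0.2971]
tool_rot: [0.712, -0.702, -0.001, 0.001]
ft_force: [0.3, 0.2, -0.4]
gripper_width: 0.0175
grip_force: 30.0
clock: 20.07
position: [0.5368, -0.2743, 0.2346]
tool_rot: [0.722, -0.692, -0.003, 0.002]
ft_force: [-0.8, -0.2, -1.6]
gripper_width: 0.0178
grip_force: 30.0
[ 0.53682892 -0.27431181  0.23457782] ([0.001, -0.001, 0.1301], [0.0066, 0.0023, -0.0058])
```

```bash
python3 -m jog '[0,0,0.02,0,0,0,1, 0,0,0.045,0,0,0,1, 0,0,0.07,0,0,0,1, 0,0,0.095,0,0,0,1, 0,0,0.115,0,0,0,1, 0.001,-0.001,0.125,0,0,0,1, 0.001,-0.001,0.128,0,0,-0.003,1, 0.001,-0.001,0.128,0,0,-0.003,1, 0.001,-0.001,0.128,0,0,-0.003,1, 0.001,-0.001,0.128,0,0,-0.003,1]'
python3 - <<'E'
from h import *
s=cams.capture("scene"); p,r=pose(); print(p, R.from_matrix(r.as_matrix()@R0.T).as_rotvec().round(3))
x0,y0,k=115,60,6
cv2.imwrite("pics/c9.png",cv2.resize(s["pixels"][y0:y0+95,x0:x0+110,::-1],None,fx=k,fy=k,interpolation=cv2.INTER_CUBIC)); np.savez("s9.npz",**s)
f=lambda v: ((proj(s,v)+.5-[x0,y0])*k).round(0)
m=p+[.003,-.0615,.103]; print("pale hook",m)
for dz in (0,-.05,-.12,-.156): print(dz,f(m+[0,0,dz]))
print("hook top front L/R",f(m+[-.012,.007,.003]),f(m+[.012,.007,.003]),"peg tip",f(p+[0,.0185,.019]),"bar",f([.54,-.3785,.1835]))
E
```

```text
clock: 20.9
position: [0.5401, -0.2773, 0.1122]
tool_rot: [0.723, -0.691, 0.001, 0.0]
ft_force: [-0.6, -0.0, -1.2]
gripper_width: 0.0177
grip_force: 30.0
[ 0.53986672 -0.27726283  0.11211997] [-0.002 -0.001  0.045]
pale hook [ 0.54286672 -0.33876283  0.21511997]
0 [318. 326.]
-0.05 [334. 391.]
-0.12 [354. 477.]
-0.156 [364. 519.]
hook top front L/R [342. 317.] [309. 338.] peg tip [438. 497.] bar [288. 333.]
```

View pics/c9.png

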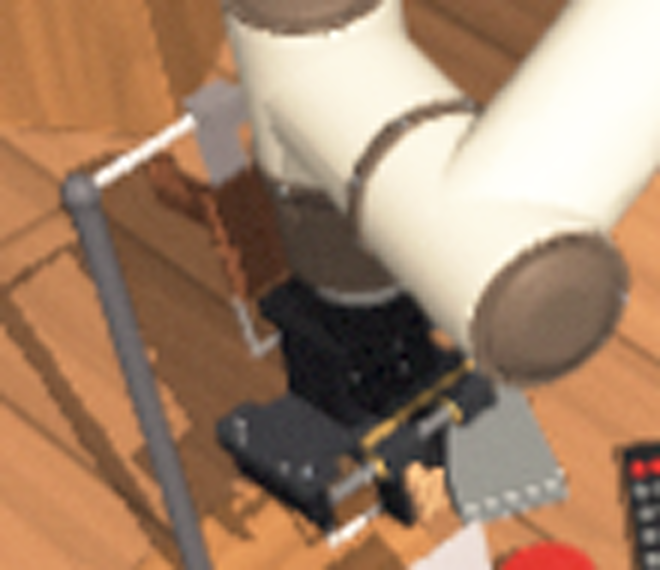

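The pale board's lower bar corner shows at (333,540), matching the prediction of (332,540), so the held pose is known. I lower 7 mm and then slide the hook through the loop.

```bash
python3 -m jog '[0,0.001,0.003,0,0,0,1, 0,0.002,0.006,0,0,0,1, 0,0.002,0.007,0,0,0,1, 0.005,0.002,0.007,0,0,0,1, 0.011,0.002,0.007,0,0,0,1, 0.017,0.002,0.007,0,0,0,1, 0.023,0.002,0.007,0,0,0,1, 0.028,0.002,0.007,0,0,0,1, 0.033,0.002,0.007,0,0,0,1, 0.034,0.002,0.007,0,0,0,1]'
python3 -c "
from h import *
p,r=pose();print('hook',p+[.003,-.0615,.103])"
```

```text
clock: 21.78
position: [0.5384, -0.3122, 0.1035]
tool_rot: [0.722, -0.691, -0.0, 0.001]
ft_force: [-0.1, 0.1, -1.1]
gripper_width: 0.0179
grip_force: 30.0
hook [ 0.5414284  -0.3736687   0.20651371]
```

```bash
python3 -m jog '[0,0,0.003,0,0,0,1, 0,0,0.006,0,0,0,1, 0,0,0.009,0,0,0,1, 0,0,0.011,0,0,0,1, 0,0,0.013,0,0,0,1, 0,0,0.015,0,0,0,1, 0,0,0.016,0,0,0,1, 0,0,0.017,0,0,0,1, 0,0,0.017,0,0,0,1, 0,0,0.017,0,0,0,1]'
python3 -m jog '[0,0,0.001,0,0,0,1, 0,0,0.001,0,0,0,1, 0,0,0.002,0,0,0,1, 0,0,0.002,0,0,0,1, 0,0,0.003,0,0,0,1, 0,0,0.003,0,0,0,1, 0,0,0.004,0,0,0,1, 0,0,0.004,0,0,0,1, 0,0,0.004,0,0,0,1, 0,0,0.004,0,0,0,1]'
python3 -c "
from h import *
s=cams.capture('scene');np.savez('s10.npz',**s)
p,r=pose();print('hook',p+[.003,-.0615,.103])"
```

```text
clock: 22.62
position: [0.5385, -0.3111, 0.0866]
tool_rot: [0.723, -0.691, -0.0, 0.001]
ft_force: [-0.4, 0.0, -0.2]
gripper_width: 0.0175
grip_force: 30.0
clock: 23.45
position: [0.5389, -0.3115, 0.0834]
tool_rot: [0.723, -0.691, 0.001, 0.001]
ft_force: [-0.2, -0.6, 3.3]
gripper_width: 0.0177
grip_force: 30.0
hook [ 0.5419203  -0.37296217  0.18631661]
```

```bash
python3 -m jog '[0,0,-0.001,0,0,0,1, 0,0,-0.003,0,0,0,1, 0,0,-0.003,0,0,0,0.8, 0,0,-0.003,0,0,0,0.77, 0,0,-0.003,0,0,0,0.74, 0,0,-0.003,0,0,0,0.7, 0,0,-0.003,0,0,0,0.6, 0,0,-0.003,0,0,0,0.5, 0,0,-0.003,0,0,0,0.4, 0,0,-0.003,0,0,0,0.3]'
python3 -m jog '[0,0,0,0,0,0,0.2, 0,0,0,0,0,0,0.1, 0,0,0,0,0,0,0, 0,0,0,0,0,0,0, 0,0,0,0,0,0,0, -0.01,0,0,0,0,0,0, -0.02,0,0,0,0,0,0, -0.03,0,0,0,0,0,0, -0.04,0,0,0,0,0,0, -0.05,0,0,0,0,0,0]'
python3 -m jog '[0,0,-0.02,0,0,0,0, 0,0,-0.05,0,0,0,0, 0,0,-0.08,0,0,0,0, 0,0,-0.11,0,0,0,0, 0,0,-0.14,0,0,0,0, 0,0,-0.17,0,0,0,0, 0,0,-0.2,0,0,0,0, 0,0,-0.22,0,0,0.02,0, 0,0,-0.23,0,0,0.04,0, 0,0,-0.23,0,0,0.045,0]'
python3 -c "
from h import *
print(pose()[0],to([.44,.02,.32],R0))"
```

```text
clock: 24.33
position: [0.5384, -0.3111, 0.0856]
tool_rot: [0.723, -0.691, -0.0, 0.001]
ft_force: [-0.4, -0.4, -0.0]
gripper_width: 0.0452
grip_force: 0.0
clock: 25.17
position: [0.5361, -0.2597, 0.0857]
tool_rot: [0.723, -0.691, -0.0, 0.001]
ft_force: [-0.0, -0.3, 0.7]
gripper_width: 0.0869
grip_force: 0.0
clock: 26.0
position: [0.5374, -0.2606, 0.3182]
tool_rot: [-0.707, 0.707, -0.002, 0.0]
ft_force: [0.3, -0.2, -0.8]
gripper_width: 0.0869
grip_force: 0.0
[ 0.53739395 -0.26055156  0.31820111] ([-0.2805, 0.0974, -0.0028], [-0.0035, -0.0024, -0.0001])
```

```bash
python3 -m jog '[-0.03,0,-0.01,0,0,0,0, -0.07,0.01,-0.02,0,0,0,0, -0.11,0.02,-0.03,0,0,0,0, -0.15,0.03,-0.04,0,0,0,0, -0.19,0.037,-0.05,0,0,0,0, -0.23,0.037,-0.06,0,0,0,0, -0.27,0.037,-0.07,0,0,0,0, -0.31,0.037,-0.08,0,0,0,0, -0.35,0.037,-0.08,0,0,0,0, -0.39,0.037,-0.08,0,0,0,0]'
python3 -m jog '[-0.04,0,0,0,0,0,0, -0.08,0,0,0,0,0,0, -0.12,0,0,0,0,0,0, -0.16,0,0,0,0,0,0, -0.2,0,0,0,0,0,0, -0.235,0,0,0,0,0,0, -0.26,0,0,0,0,0,0, -0.27,0,0,0,0,0,0, -0.27,0,0,0,0,0,0, -0.27,0,0,0,0,0,0]'
python3 - <<'E'
from h import *
s=cams.capture("scene");w=cams.capture("wrist");t=cams.capture("top"); np.savez("w11.npz",**w); np.savez("s11.npz",**s); np.savez("t11.npz",**t)
a=cv2.resize(w["pixels"][:,:,::-1],None,fx=1.05,fy=1.05,interpolation=cv2.INTER_CUBIC)
b=cv2.resize(s["pixels"][50:150,115:180,::-1],None,fx=4,fy=4,interpolation=cv2.INTER_CUBIC); print(a.shape)
pad=lambda i: cv2.copyMakeBorder(i,0,404-i.shape[0],0,0,cv2.BORDER_CONSTANT)
cv2.imwrite("pics/c10.png",np.hstack([pad(a),pad(b)])); print(pose()[0])
E
```

```text
clock: 26.83
position: [0.4986, 0.1315, 0.3939]
tool_rot: [0.707, -0.707, -0.001, 0.002]
ft_force: [1.2, -0.6, 0.5]
gripper_width: 0.0869
grip_force: 0.0
clock: 27.67
position: [0.4992, 0.399, 0.3931]
tool_rot: [0.707, -0.707, -0.0, 0.003]
ft_force: [0.0, -0.7, 0.1]
gripper_width: 0.087
grip_force: 0.0
(403, 538, 3)
[0.49976903 0.39763685 0.39540051]
```

View pics/c10.png

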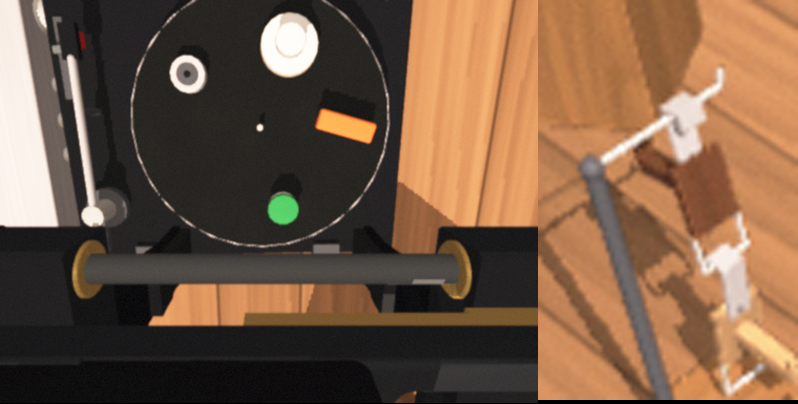

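Both boards hang, dark on the rod and pale on its loop. The wrist view shows the weight top (291,42), adaptor (188,74), brush (346,126) and pot (283,209). Locating them now.

```bash
cat > items.py <<'E'
from h import *
def items(c):
    o={}
    for n,lo,hi,z in (("brush",(5,150,120),(22,255,255),.197),("pot",(45,120,60),(80,255,255),.196)):
        m,b=blobs(c,lo,hi,100); 
        m[230:]=0
        n_,l,s,ct=cv2.connectedComponentsWithStats(m); best=None
        for i in range(1,n_):
            if s[i,4]>80:
                p=plane(c,*ct[i],z)
                if np.hypot(p[0]-.507,p[1]-.343)<.16:
                    pts=np.column_stack(np.nonzero(l==i)[::-1]).astype(np.float32)
                    bx=cv2.boxPoints(cv2.minAreaRect(pts)); w=np.array([plane(c,*q,z)[:2] for q in bx])
                    e1,e2=w[1]-w[0],w[2]-w[1]; L=e1 if np.hypot(*e1)>np.hypot(*e2) else e2
                    o[n]=(p.round(4).tolist(),s[i,4],[round(float(np.hypot(*e)),3) for e in (e1,e2)],round(float(np.degrees(np.arctan2(L[1],L[0]))),1))
    return o
E
python3 - <<'E'
from items import *
c=dict(np.load("w11.npz")); k=1.05
P=lambda u,v,z: plane(c,(u+.5)/k-.5,(v+.5)/k-.5,z).round(4).tolist()
print(items(c)); print("weight top",P(291,42,.217),P(289,46,.193),"adaptor",P(188,74,.189),"spindle",P(260,127,.187),"platter top/bot",P(132,112,.175),P(388,112,.175))
print("arm",P(93,215,.19),P(73,60,.19))
# weight, adaptor bright blobs
m,b=blobs(c,(0,0,170),(180,60,255),100); print([(a,x,plane(c,*x,.195).round(3).tolist()) for a,x in b if x[1]<230])
E
```

```text
{'brush': ([0.4185, 0.3423, 0.197], np.int32(1178), [0.023, 0.065], 164.8), 'pot': ([0.4856, 0.437, 0.196], np.int32(676), [0.035, 0.036], 91.2)}
weight top [0.48, 0.2627, 0.217] [0.4806, 0.2618, 0.193] adaptor [0.5878, 0.2887, 0.189] spindle [0.5115, 0.344, 0.187] platter top/bot [0.6574, 0.3278, 0.175] [0.3658, 0.3278, 0.175]
arm [0.71, 0.4458, 0.19] [0.7075, 0.275, 0.19]
[(np.int32(8006), [19.7, 125.8], [0.773, 0.349, 0.195]), (np.int32(191), [37.5, 11.4], [0.731, 0.231, 0.195]), (np.int32(2567), [275.1, 41.6], [0.481, 0.26, 0.195]), (np.int32(1329), [79.5, 142.7], [0.707, 0.369, 0.195]), (np.int32(620), [178.5, 70.5], [0.587, 0.289, 0.195])]
```

Pot first.

```bash
python3 -m jog '[-0.02,0.007,0.03,0,0,0,0.3, -0.039,0.014,0.06,0,0,0,0.3, -0.039,0.014,0.09,0,0,0,0.3, -0.039,0.014,0.12,0,0,0,0.3, -0.039,0.014,0.15,0,0,0,0.3, -0.039,0.014,0.175,0,0,0,0.3, -0.039,0.014,0.195,0,0,0,0.3, -0.039,0.014,0.21,0,0,0,0.3, -0.039,0.014,0.215,0,0,0,0.3, -0.039,0.014,0.215,0,0,0,0.3]'
python3 -c "
from h import *
print(pose()[0],to([.4856,.437,.179],R0))"
```

```text
clock: 28.65
position: [0.4852, 0.4364, 0.1791]
tool_rot: [-0.707, 0.708, 0.0, -0.002]
ft_force: [-0.2, -0.8, 0.7]
gripper_width: 0.0611
grip_force: 0.0
[0.4852389  0.43637602 0.17913835] ([-0.0006, -0.0004, 0.0001], [0.0029, -0.0028, -0.0013])
```

```bash
python3 -m jog '[0,0,0,0,0,0,1, 0,0,0,0,0,0,1, 0,0,0,0,0,0,1, 0,0,0,0,0,0,1, 0,0,0,0,0,0,1, 0,0,0,0,0,0,1, 0,0,0,0,0,0,1, 0,0,-0.02,0,0,0,1, 0,0,-0.05,0,0,0,1, 0,0,-0.08,0,0,0,1]'
python3 -m jog '[0.01,0,-0.015,0,0,0,1, 0.04,-0.005,-0.02,0,0,0,1, 0.08,-0.01,-0.02,0,0,0,1, 0.12,-0.015,-0.02,0,0,0,1, 0.16,-0.02,-0.02,0,0,0,1, 0.2,-0.025,-0.02,0,0,0,1, 0.24,-0.03,-0.02,0,0,0,1, 0.28,-0.035,-0.02,0,0,0,1, 0.31,-0.035,-0.02,0,0,0,1, 0.325,-0.035,-0.02,0,0,0,1]'
python3 -c "
from h import *
print(pose()[0],to([.52,.112,.022],R0))"
```

```text
clock: 29.48
position: [0.4848, 0.4374, 0.2592]
tool_rot: [0.707, -0.707, -0.0, 0.003]
ft_force: [0.2, 0.5, -0.2]
gripper_width: 0.0349
grip_force: 30.0
clock: 30.32
position: [0.5198, 0.1098, 0.28]
tool_rot: [-0.706, 0.708, 0.0, -0.001]
ft_force: [0.3, 0.1, -0.3]
gripper_width: 0.0348
grip_force: 30.0
[0.51975176 0.10978565 0.28003041] ([-0.0026, -0.0009, 0.258], [0.0027, -0.0014, -0.0029])
```

Gripped (35 mm). I lower it into the tray, release and rise.

```bash
python3 -m jog '[-0.002,0,0.03,0,0,0,1, -0.002,0,0.065,0,0,0,1, -0.002,0,0.1,0,0,0,1, -0.002,0,0.135,0,0,0,1, -0.002,0,0.17,0,0,0,1, -0.002,0,0.2,0,0,0,1, -0.002,0,0.225,0,0,0,1, -0.002,0,0.245,0,0,0,1, -0.002,0,0.255,0,0,0,1, -0.002,0,0.257,0,0,0,1]'
python3 -m jog '[0,0,0.001,0,0,0,1, 0,0,0.001,0,0,0,0.55, 0,0,0,0,0,0,0.45, 0,0,0,0,0,0,0.45, 0,0,0,0,0,0,0.45, 0,0,0,0,0,0,0.45, 0,0,-0.02,0,0,0,0.45, 0,0,-0.05,0,0,0,0.45, 0,0,-0.09,0,0,0,0.45, 0,0,-0.13,0,0,0,0.45]'
python3 - <<'E'
from items import *
p,_=pose(); print(p)
t=cams.capture("top"); s=cams.capture("scene")
m,b=blobs(t,(45,120,60),(80,255,255),5); print("pot top",[(a,plane(t,*x,.035).round(3)) for a,x in b])
m,b=blobs(t,(5,170,180),(16,255,255),20); print("brush top",[(a,plane(t,*x,.197).round(3)) for a,x in b if 130<x[0]<250])
m,b=blobs(s,(5,170,180),(16,255,255),20); print("brush sc",[(a,plane(s,*x,.197).round(3)) for a,x in b])
E
```

```text
clock: 31.15
position: [0.5187, 0.1141, 0.0211]
tool_rot: [-0.707, 0.707, 0.001, -0.003]
ft_force: [-0.9, -0.9, 0.2]
gripper_width: 0.0347
grip_force: 30.0
clock: 31.98
position: [0.5195, 0.1145, 0.1543]
tool_rot: [0.707, -0.707, -0.0, 0.002]
ft_force: [2.0, 0.1, -0.1]
gripper_width: 0.0477
grip_force: 0.0
[0.51950348 0.11445716 0.15434786]
pot top []
brush top [(np.int32(511), array([0.772, 0.537, 0.197])), (np.int32(24), array([0.727, 0.15 , 0.197])), (np.int32(22), array([0.395, 0.357, 0.197])), (np.int32(246), array([0.308, 0.377, 0.197])), (np.int32(2619), array([0.217, 0.348, 0.197])), (np.int32(8625), array([0.083, 0.525, 0.197])), (np.int32(3524), array([-0.028,  0.509,  0.197]))]
brush sc [(np.int32(133), array([0.424, 0.349, 0.197]))]
```

```bash
python3 -m jog '[0,0,-0.04,0,0,0,0.35, 0,0,-0.08,0,0,0,0.35, -0.02,0,-0.12,0,0,0,0.35, -0.06,0,-0.15,0,0,0,0.35, -0.1,0.01,-0.18,0,0,0,0.35, -0.14,0.01,-0.21,0,0,0,0.35, -0.18,0.01,-0.22,0,0,0,0.35, -0.22,0.01,-0.22,0,0,0,0.35, -0.25,0.01,-0.22,0,0,0,0.35, -0.26,0.01,-0.22,0,0,0,0.35]'
cat >> items.py <<'E'
def look(name="wrist"):
    c=cams.capture(name); print(pose()[0].round(4)); print(items(c))
    m,b=blobs(c,(0,0,160),(180,60,255),150); print("white",[(a,x,plane(c,*x,.195).round(4).tolist()) for a,x in b if x[1]<230 and np.hypot(*(plane(c,*x,.195)[:2]-[.507,.343]))<.16])
    return c
E
python3 - <<'E'
from items import *
c=look()
t=cams.capture("top"); m,b=blobs(t,(40,80,40),(85,255,255),4); print("pot",[(a,plane(t,*x,.035).round(3)) for a,x in b])
E
```

```text
clock: 32.92
position: [0.51, 0.3791, 0.3726]
tool_rot: [0.708, -0.706, -0.001, 0.0]
ft_force: [0.2, 0.1, -0.7]
gripper_width: 0.0562
grip_force: 0.0
[0.51   0.3813 0.371 ]
{'brush': ([0.419, 0.3492, 0.197], np.int32(1257), [0.023, 0.065], 160.1)}
white [(np.int32(775), [194.2, 44.2], [0.5752, 0.2484, 0.195]), (np.int32(2787), [292.9, 59.3], [0.4746, 0.2623, 0.195])]
pot [(np.int32(73), array([0.516, 0.115, 0.035]))]
```

The pot is in the tray. The adaptor was knocked to (0.575,0.249), so I take it there.

```bash
python3 -m jog '[0.035,-0.015,0.01,0,0,0,0.3, 0.07,-0.03,0.02,0,0,0,0.3, 0.105,-0.05,0.03,0,0,0,0.3, 0.132,-0.065,0.05,0,0,0,0.3, 0.132,-0.065,0.085,0,0,0,0.3, 0.132,-0.065,0.12,0,0,0,0.3, 0.132,-0.065,0.15,0,0,0,0.3, 0.132,-0.065,0.175,0,0,0,0.3, 0.132,-0.065,0.19,0,0,0,0.3, 0.132,-0.065,0.193,0,0,0,0.3]'
python3 -m jog '[0,0,0,0,0,0,0.3, 0,0,0,0,0,0,0.6, 0,0,0,0,0,0,1, 0,0,0,0,0,0,1, 0,0,0,0,0,0,1, 0,0,0,0,0,0,1, 0,0,0,0,0,0,1, 0,0,-0.02,0,0,0,1, 0,0,-0.05,0,0,0,1, 0,0,-0.08,0,0,0,1]'
```

```text
clock: 33.85
position: [0.5732, 0.2407, 0.1761]
tool_rot: [-0.707, 0.708, 0.001, -0.005]
ft_force: [-1.0, 0.4, -1.0]
gripper_width: 0.0611
grip_force: 0.0
clock: 34.68
position: [0.5747, 0.2426, 0.2598]
tool_rot: [0.707, -0.707, -0.001, 0.003]
ft_force: [-0.3, -0.2, -0.1]
gripper_width: 0.0364
grip_force: 30.0
```

```bash
python3 -m jog '[0.03,-0.003,-0.01,0,0,0,1, 0.07,-0.008,-0.01,0,0,0,1, 0.105,-0.008,0,0,0,0,1, 0.13,-0.008,0.02,0,0,0,1, 0.131,-0.008,0.055,0,0,0,1, 0.131,-0.008,0.09,0,0,0,1, 0.131,-0.008,0.125,0,0,0,1, 0.131,-0.008,0.16,0,0,0,1, 0.131,-0.008,0.19,0,0,0,1, 0.131,-0.008,0.21,0,0,0,1]'
python3 -c "
from h import *
print(pose()[0],to([.583,.11,.018],R0))"
```

```text
clock: 35.52
position: [0.5811, 0.111, 0.0466]
tool_rot: [-0.707, 0.707, 0.001, -0.003]
ft_force: [-0.1, 0.5, -0.7]
gripper_width: 0.0368
grip_force: 30.0
[0.58110554 0.11100169 0.04664125] ([0.0009, -0.0021, 0.0286], [0.0064, -0.0026, -0.0008])
```

```bash
python3 -m jog '[0,-0.002,0.01,0,0,0,1, 0,-0.002,0.02,0,0,0,1, 0,-0.002,0.026,0,0,0,1, 0,-0.002,0.028,0,0,0,1, 0,-0.002,0.028,0,0,0,0.5, 0,-0.002,0.028,0,0,0,0.44, 0,-0.002,0.028,0,0,0,0.44, 0,-0.002,0.028,0,0,0,0.44, 0,-0.002,0.028,0,0,0,0.44, 0,-0.002,0.01,0,0,0,0.44]'
python3 -m jog '[0,0,-0.04,0,0,0,0.4, 0,0,-0.08,0,0,0,0.3, 0,0,-0.12,0,0,0,0.3, 0,0,-0.16,0,0,0,0.3, 0,0,-0.2,0,0,0,0.3, -0.03,0.02,-0.24,0,0,0,0.3, -0.07,0.04,-0.27,0,0,0,0.3, -0.11,0.06,-0.3,0,0,0,0.3, -0.15,0.08,-0.32,0,0,0,0.3, -0.19,0.08,-0.33,0,0,0,0.3]'
python3 -m jog '[-0.03,0,0,0,0,0,0.3, -0.05,0,0,0,0,0,0.3, -0.06,0,0,0,0,0,0.3, -0.06,0,0,0,0,0,0.3, -0.06,0,0,0,0,0,0.3, -0.06,0,0,0,0,0,0.3, -0.06,0,0,0,0,0,0.3, -0.06,0,0,0,0,0,0.3, -0.06,0,0,0,0,0,0.3, -0.06,0,0,0,0,0,0.3]'
python3 - <<'E'
from items import *
c=look(); np.savez("w12.npz",**c)
for f in range(40): pass
m,b=blobs(c,(0,0,160),(180,60,255),60); print([(a,x,plane(c,*x,.03).round(3).tolist()) for a,x in b])
E
```

```text
clock: 36.35
position: [0.5827, 0.1109, 0.0376]
tool_rot: [-0.707, 0.707, 0.002, -0.004]
ft_force: [0.9, -0.4, -1.3]
gripper_width: 0.0486
grip_force: 0.0
clock: 37.18
position: [0.5125, 0.2663, 0.3587]
tool_rot: [-0.707, 0.707, -0.0, 0.001]
ft_force: [0.6, -0.3, 0.5]
gripper_width: 0.0609
grip_force: 0.0
clock: 38.02
position: [0.5141, 0.3252, 0.3552]
tool_rot: [-0.707, 0.707, 0.0, -0.001]
ft_force: [0.4, -0.2, 0.0]
gripper_width: 0.0609
grip_force: 0.0
[0.5141 0.3254 0.3551]
{'brush': ([0.4193, 0.3486, 0.197], np.int32(1280), [0.024, 0.066], 160.0)}
white [(np.int32(2717), [297.2, 113.2], [0.4743, 0.2618, 0.195])]
[(np.int32(203), [208.3, 10.0], [0.585, 0.122, 0.03]), (np.int32(6410), [16.3, 138.7], [0.893, 0.303, 0.03]), (np.int32(421), [389.6, 47.7], [0.322, 0.172, 0.03]), (np.int32(165), [357.6, 48.3], [0.369, 0.173, 0.03]), (np.int32(210), [37.1, 62.6], [0.84, 0.192, 0.03]), (np.int32(2717), [297.2, 113.2], [0.454, 0.265, 0.03]), (np.int32(763), [76.5, 166.9], [0.805, 0.348, 0.03])]
```

The adaptor is in the tray. Brush next, gripped across its width (tool turned 70°).

```bash
python3 -m jog '[-0.005,0.02,0.01,0,0,-0.12,0.3, -0.01,0.04,0.02,0,0,-0.24,0.3, -0.015,0.06,0.03,0,0,-0.36,0.3, -0.02,0.08,0.04,0,0,-0.48,0.3, -0.023,0.095,0.05,0,0,-0.6,0.3, -0.023,0.095,0.06,0,0,-0.72,0.3, -0.023,0.095,0.07,0,0,-0.84,0.3, -0.023,0.095,0.08,0,0,-0.96,0.3, -0.023,0.095,0.09,0,0,-1.08,0.3, -0.023,0.095,0.1,0,0,-1.2,0.3]'
python3 -c "
from h import *
Rb=R.from_euler('z',70,degrees=True).as_matrix()@R0
print(pose()[0],to([.4193,.3486,.179],Rb),np.round(ctrl.observe()['joints'],2))"
```

```text
clock: 38.9
position: [0.4187, 0.3487, 0.2548]
tool_rot: [0.983, -0.181, -0.001, 0.001]
ft_force: [0.4, 0.4, -0.0]
gripper_width: 0.0611
grip_force: 0.0
[0.41871284 0.34868563 0.25481275] ([0.0007, -0.0002, 0.0758], [0.0012, 0.001, -0.0157]) [ 0.99  0.23 -0.14 -0.   -1.21  0.21]
```

```bash
python3 -m jog '[0,0,0.02,0,0,-0.016,0.3, 0,0,0.04,0,0,-0.016,0.3, 0,0,0.06,0,0,-0.016,0.3, 0,0,0.072,0,0,-0.016,0.3, 0,0,0.076,0,0,-0.016,0.3, 0,0,0.076,0,0,-0.016,0.3, 0,0,0.076,0,0,-0.016,0.6, 0,0,0.076,0,0,-0.016,1, 0,0,0.076,0,0,-0.016,1, 0,0,0.076,0,0,-0.016,1]'
python3 -m jog '[0,0,0,0,0,0,1, 0,0,0,0,0,0,1, 0,0,0,0,0,0,1, 0,0,0,0,0,0,1, 0,0,0,0,0,0,1, 0,0,-0.02,0,0,0,1, 0,0,-0.05,0,0,0,1, 0,0,-0.08,0,0,0,1, 0,0,-0.1,0,0,0,1, 0,0,-0.1,0,0,0,1]'
python3 -c "
from h import *
print(pose()[0],to([.455,.112,.25],R0))"
```

```text
clock: 39.73
position: [0.419, 0.3491, 0.18]
tool_rot: [0.984, -0.176, -0.0, -0.0]
ft_force: [-0.3, -0.8, -0.7]
gripper_width: 0.0419
grip_force: 0.0
clock: 40.57
position: [0.4206, 0.3504, 0.2844]
tool_rot: [0.984, -0.176, 0.002, -0.004]
ft_force: [0.2, 0.7, -0.1]
gripper_width: 0.0219
grip_force: 30.0
[0.42062302 0.35044576 0.28437024] ([0.1148, 0.212, 0.0331], [-0.0086, 0.0021, 1.2166])
```

```bash
python3 -m jog '[0.012,0.022,0,0,0,0.12,1, 0.024,0.044,0,0,0,0.24,1, 0.036,0.066,0,0,0,0.36,1, 0.048,0.088,0,0,0,0.48,1, 0.06,0.11,0.005,0,0,0.6,1, 0.072,0.132,0.01,0,0,0.72,1, 0.084,0.154,0.015,0,0,0.84,1, 0.096,0.178,0.02,0,0,0.97,1, 0.108,0.2,0.03,0,0,1.09,1, 0.115,0.212,0.033,-0.008,0.002,1.217,1]'
python3 -c "
from h import *
print(pose()[0],to([.457,.114,.020],R0))"
```

```text
clock: 41.4
position: [0.4515, 0.1074, 0.2445]
tool_rot: [-0.705, 0.71, 0.001, -0.006]
ft_force: [-0.1, 0.1, -1.0]
gripper_width: 0.0214
grip_force: 30.0
[0.45145133 0.1074237  0.24447131] ([-0.0084, -0.0078, 0.2243], [0.01, -0.0079, -0.007])
```

```bash
python3 -m jog '[-0.006,-0.006,0.02,0,0,0,1, -0.006,-0.006,0.05,0,0,0,1, -0.006,-0.006,0.085,0,0,0,1, -0.006,-0.006,0.12,0,0,0,1, -0.006,-0.006,0.15,0,0,0,1, -0.006,-0.006,0.18,0,0,0,1, -0.006,-0.006,0.2,0,0,0,1, -0.006,-0.006,0.215,0,0,0,1, -0.006,-0.006,0.222,0,0,0,1, -0.006,-0.006,0.224,0,0,0,1]'
python3 -m jog '[0,0,0,0,0,0,0.7, 0,0,0,0,0,0,0.6, 0,0,0,0,0,0,0.55, 0,0,0,0,0,0,0.55, 0,0,0,0,0,0,0.55, 0,0,-0.02,0,0,0,0.55, 0,0,-0.05,0,0,0,0.5, 0,0,-0.09,0,0,0,0.45, 0,0,-0.13,0,0,0,0.4, 0,0,-0.17,0,0,0,0.35]'
python3 -c "
from h import *
print(pose()[0],to([.475,.32,.34],R0))"
```

```text
clock: 42.23
position: [0.4565, 0.1139, 0.0207]
tool_rot: [0.708, -0.707, -0.0, 0.006]
ft_force: [0.2, -1.2, 0.1]
gripper_width: 0.0216
grip_force: 30.0
clock: 43.07
position: [0.4581, 0.1154, 0.1945]
tool_rot: [0.708, -0.707, 0.0, 0.004]
ft_force: [1.0, 0.8, -0.2]
gripper_width: 0.0524
grip_force: 0.0
[0.45809304 0.11535003 0.19452494] ([-0.2037, -0.0163, -0.1469], [0.0062, -0.0064, 0.0012])
```

Now a look at the weight, and a check of the tray.

```bash
python3 -m jog '[0,0,-0.04,0,0,0,0.3, -0.02,0,-0.08,0,0,0,0.3, -0.05,-0.005,-0.11,0,0,0,0.3, -0.085,-0.01,-0.14,0,0,0,0.3, -0.12,-0.015,-0.147,0,0,0,0.3, -0.155,-0.016,-0.147,0,0,0,0.3, -0.185,-0.016,-0.147,0,0,0,0.3, -0.2,-0.016,-0.147,0,0,0,0.3, -0.204,-0.016,-0.147,0.006,-0.006,0,0.3, -0.204,-0.016,-0.147,0.006,-0.006,0,0.3]'
python3 - <<'E'
from items import *
c=look()
m,b=blobs(c,(5,150,120),(22,255,255),100); print("orange",[(a,x,plane(c,*x,.03).round(3).tolist()) for a,x in b if x[1]<230 and abs(plane(c,*x,.03)[1]-.12)<.1])
m,b=blobs(c,(45,120,60),(80,255,255),60); print("green",[(a,x,plane(c,*x,.035).round(3).tolist()) for a,x in b])
# weight neck top: very bright knob; use Hough
g=cv2.cvtColor(c["pixels"],cv2.COLOR_RGB2GRAY); h=cv2.HoughCircles(g[:220],cv2.HOUGH_GRADIENT,1,15,param1=120,param2=18,minRadius=12,maxRadius=45); 
if h is not None: print([(np.round(x,1).tolist(),plane(c,x[0],x[1],.195).round(4).tolist()) for x in h[0][:8]])
E
```

```text
clock: 43.9
position: [0.4748, 0.321, 0.3373]
tool_rot: [0.708, -0.706, 0.0, 0.001]
ft_force: [-0.7, -0.9, -0.2]
gripper_width: 0.061
grip_force: 0.0
[0.475  0.32   0.3377]
{}
white [(np.int32(963), [277.1, 102.3], [0.457, 0.247, 0.195]), (np.int32(3099), [259.2, 118.0], [0.474, 0.2616, 0.195])]
orange [(np.int32(450), [272.0, 14.4], [0.456, 0.128, 0.03])]
green [(np.int32(381), [224.9, 7.6], [0.52, 0.121, 0.035])]
[([258.5, 119.5, 30.100000381469727], [0.4747, 0.263, 0.195]), ([60.5, 13.5, 12.699999809265137], [0.651, 0.1715, 0.195]), ([358.5, 49.5, 13.0], [0.3834, 0.2002, 0.195]), ([178.5, 4.5, 13.600000381469727], [0.5457, 0.1639, 0.195]), ([224.5, 6.5, 13.100000381469727], [0.5051, 0.1654, 0.195])]
```

```bash
python3 -m jog '[0.03,0,0,0,0,0,0.25, 0.057,0,0.02,0,0,0,0.25, 0.057,0,0.05,0,0,0,0.25, 0.057,0,0.08,0,0,0,0.25, 0.057,0,0.105,0,0,0,0.25, 0.057,0,0.125,0,0,0,0.25, 0.057,0,0.136,0,0,0,0.25, 0.057,0,0.14,0,0,0,0.4, 0.057,0,0.14,0,0,0,0.6, 0.057,0,0.14,0,0,0,1]'
python3 -m jog '[0,0,0,0,0,0,1, 0,0,0,0,0,0,1, 0,0,0,0,0,0,1, 0,0,0,0,0,0,1, 0,0,0,0,0,0,1, 0,0,0,0,0,0,1, 0,0,-0.01,0,0,0,1, 0,0,-0.03,0,0,0,1, 0,0,-0.055,0,0,0,1, 0,0,-0.08,0,0,0,1]'
python3 -c "
from h import *
print(pose()[0],to([.65,.112,.28],R0))"
```

```text
clock: 44.78
position: [0.4758, 0.263, 0.1989]
tool_rot: [0.707, -0.707, 0.0, -0.0]
ft_force: [0.3, -0.2, 0.1]
gripper_width: 0.052
grip_force: 0.0
clock: 45.62
position: [0.4747, 0.2635, 0.2777]
tool_rot: [0.707, -0.707, -0.0, 0.002]
ft_force: [0.5, -0.0, -2.8]
gripper_width: 0.0293
grip_force: 30.0
[0.47467167 0.26346665 0.2777389 ] ([0.1517, -0.1752, -0.0025], [0.003, -0.0019, 0.0011])
```

```bash
python3 -m jog '[0.02,-0.02,-0.003,0,0,0,1, 0.04,-0.045,-0.003,0,0,0,1, 0.06,-0.07,-0.003,0,0,0,1, 0.08,-0.095,-0.003,0,0,0,1, 0.1,-0.12,-0.003,0,0,0,1, 0.12,-0.14,-0.003,0,0,0,1, 0.135,-0.16,-0.003,0,0,0,1, 0.148,-0.172,-0.003,0,0,0,1, 0.152,-0.175,-0.003,0,0,0,1, 0.152,-0.175,-0.003,0,0,0,1]'
python3 -m jog '[0,0,0.025,0,0,0,1, 0,0,0.055,0,0,0,1, 0,0,0.085,0,0,0,1, 0,0,0.115,0,0,0,1, 0,0,0.145,0,0,0,1, 0,0,0.175,0,0,0,1, 0,0,0.2,0,0,0,1, 0,0,0.218,0,0,0,1, 0,0,0.226,0,0,0,1, 0,0,0.23,0,0,0,1]'
python3 -c "
from h import *
print(pose()[0],to([.65,.112,.04],R0))"
```

```text
clock: 46.45
position: [0.6508, 0.1108, 0.2793]
tool_rot: [-0.707, 0.707, 0.001, -0.001]
ft_force: [0.3, 0.5, -2.7]
gripper_width: 0.0295
grip_force: 30.0
clock: 47.28
position: [0.6491, 0.1123, 0.0494]
tool_rot: [0.708, -0.706, -0.001, 0.002]
ft_force: [0.2, -0.6, -1.9]
gripper_width: 0.0292
grip_force: 30.0
[0.64909207 0.11230528 0.04936815] ([0.0003, -0.0009, 0.0094], [0.0034, -0.0016, 0.0022])
```

```bash
python3 -m jog '[0,0,0.003,0,0,0,1, 0,0,0.006,0,0,0,1, 0,0,0.009,0,0,0,1, 0,0,0.01,0,0,0,1, 0,0,0.01,0,0,0,0.6, 0,0,0.01,0,0,0,0.5, 0,0,0.01,0,0,0,0.45, 0,0,0.01,0,0,0,0.45, 0,0,0.01,0,0,0,0.45, 0,0,0.01,0,0,0,0.45]'
python3 -m jog '[0,0,-0.03,0,0,0,0.45, 0,0,-0.07,0,0,0,0.45, 0,0,-0.11,0,0,0,0.5, 0,0,-0.15,0,0,0,0.6, 0.03,0.02,-0.18,0,0,0,0.7, 0.06,0.04,-0.2,0,0,0,0.8, 0.09,0.06,-0.2,0,0,0,0.9, 0.12,0.08,-0.2,0,0,0,1, 0.15,0.09,-0.2,0,0,0,1, 0.17,0.1,-0.2,0,0,0,1]'
python3 - <<'E'
from items import *
print(pose()[0],to([.551,-.03,.25],R0))
t=cams.capture("top"); s=cams.capture("scene"); np.savez("t13.npz",**t); np.savez("s13.npz",**s)
m,b=blobs(s,(45,120,60),(80,255,255),8); print("green",[(a,plane(s,*x,.035).round(3)) for a,x in b])
m,b=blobs(s,(5,170,150),(16,255,255),20); print("orange",[(a,plane(s,*x,.036).round(3)) for a,x in b])
m,b=blobs(s,(0,0,190),(180,40,255),15); print("white",[(a,plane(s,*x,.045).round(3)) for a,x in b if abs(plane(s,*x,.045)[1]-.11)<.12])
E
```

```text
clock: 48.12
position: [0.6506, 0.1117, 0.0411]
tool_rot: [0.708, -0.707, 0.0, 0.0]
ft_force: [-0.2, 0.6, -0.0]
gripper_width: 0.0475
grip_force: 0.0
clock: 48.95
position: [0.5493, -0.0604, 0.2418]
tool_rot: [0.707, -0.707, 0.0, 0.0]
ft_force: [0.1, -0.2, 0.0]
gripper_width: 0.0055
grip_force: 0.0
[ 0.5493168  -0.06039757  0.2417937 ] ([-0.0304, -0.0017, -0.0082], [-0.0005, -0.0007, 0.0002])
green [(np.int32(58), array([0.524, 0.114, 0.035]))]
orange [(np.int32(65), array([0.462, 0.104, 0.036]))]
white [(np.int32(277), array([-0.13 ,  0.053,  0.045])), (np.int32(767), array([0.066, 0.051, 0.045])), (np.int32(35), array([0.297, 0.145, 0.045])), (np.int32(103), array([0.553, 0.014, 0.045])), (np.int32(36), array([0.649, 0.105, 0.045])), (np.int32(36), array([0.677, 0.113, 0.045]))]
```

All four are in the tray. I descend in front of the handle with shut fingers and push.

```bash
python3 -m jog '[-0.015,-0.002,0.02,0,0,0,1, -0.03,-0.002,0.05,0,0,0,1, -0.03,-0.002,0.08,0,0,0,1, -0.03,-0.002,0.11,0,0,0,1, -0.03,-0.002,0.14,0,0,0,1, -0.03,-0.002,0.165,0,0,0,1, -0.03,-0.002,0.185,0,0,0,1, -0.03,-0.002,0.2,0,0,0,1, -0.03,-0.002,0.205,0,0,0,1, -0.03,-0.002,0.205,0,0,0,1]'
python3 -m jog '[-0.006,0,0,0,0,0,1, -0.014,0,0,0,0,0,1, -0.022,0,0,0,0,0,1, -0.03,0,0,0,0,0,1, -0.038,0,0,0,0,0,1, -0.046,0,0,0,0,0,1, -0.054,0,0,0,0,0,1, -0.062,0,0,0,0,0,1, -0.07,0,0,0,0,0,1, -0.078,0,0,0,0,0,1]'
python3 -m jog '[-0.006,0,0,0,0,0,1, -0.013,0,0,0,0,0,1, -0.02,0,0,0,0,0,1, -0.027,0,0,0,0,0,1, -0.034,0,0,0,0,0,1, -0.039,0,0,0,0,0,1, -0.043,0,0,0,0,0,1, -0.046,0,0,0,0,0,1, -0.048,0,0,0,0,0,1, -0.048,0,0,0,0,0,1]'
```

```text
clock: 49.88
position: [0.552, -0.0281, 0.0345]
tool_rot: [0.708, -0.706, -0.001, 0.002]
ft_force: [1.1, -0.4, 0.2]
gripper_width: 0.0006
grip_force: 0.0
clock: 50.72
position: [0.5523, 0.0503, 0.0359]
tool_rot: [0.708, -0.707, -0.0, 0.001]
ft_force: [0.2, -2.1, 0.9]
gripper_width: 0.0001
grip_force: 0.9
clock: 51.55
position: [0.5526, 0.0981, 0.0358]
tool_rot: [0.708, -0.707, 0.0, 0.0]
ft_force: [1.2, 0.1, -0.3]
gripper_width: 0.0
grip_force: 0.0
```

```bash
python3 -m jog '[-0.001,0,0,0,0,0,1, -0.002,0,0,0,0,0,1, -0.003,0,0,0,0,0,1, -0.004,0,0,0,0,0,1, -0.005,0,0,0,0,0,1, -0.006,0,0,0,0,0,1, -0.007,0,0,0,0,0,1, -0.008,0,0,0,0,0,1, -0.009,0,0,0,0,0,1, -0.009,0,0,0,0,0,1]'
python3 -m jog '[-0.001,0,0,0,0,0,1, -0.002,0,0,0,0,0,1, -0.003,0,0,0,0,0,1, -0.004,0,0,0,0,0,1, -0.004,0,0,0,0,0,1, -0.004,0,0,0,0,0,1, -0.004,0,0,0,0,0,1, -0.004,0,0,0,0,0,1, -0.004,0,0,0,0,0,1, -0.004,0,0,0,0,0,1]'
```

```text
clock: 52.38
position: [0.5524, 0.1051, 0.0359]
tool_rot: [0.708, -0.707, 0.001, 0.002]
ft_force: [2.4, -7.6, 0.1]
gripper_width: 0.0004
grip_force: 3.7
clock: 53.22
position: [0.5523, 0.1055, 0.0359]
tool_rot: [0.707, -0.707, 0.001, 0.004]
ft_force: [6.2, -19.7, -0.2]
gripper_width: 0.0005
grip_force: 9.9
```

The force rose to 20 N with no more travel, so the tray is on its stop. I back off, rise and check.

```bash
python3 -m jog '[0.01,0,0,0,0,0,1, 0.03,0,0,0,0,0,1, 0.06,0,0,0,0,0,1, 0.09,0,0,0,0,0,1, 0.11,0,-0.01,0,0,0,1, 0.12,0,-0.04,0,0,0,1, 0.12,0,-0.08,0,0,0,1, 0.12,0.03,-0.11,0,0,0,1, 0.12,0.06,-0.14,0,0,0,1, 0.12,0.09,-0.16,0,0,0,1]'
python3 -m jog '[0,0.03,-0.03,0,0,0,1, 0,0.06,-0.06,0,0,0,1, 0,0.09,-0.08,0,0,0,1, 0,0.1,-0.1,0,0,0,1, 0,0.1,-0.1,0,0,0,1, 0,0.1,-0.1,0,0,0,1, 0,0.1,-0.1,0,0,0,1, 0,0.1,-0.1,0,0,0,1, 0,0.1,-0.1,0,0,0,1, 0,0.1,-0.1,0,0,0,1]'
python3 - <<'E'
from h import *
s=cams.capture("scene"); np.savez("s14.npz",**s)
m,b=blobs(s,(0,0,170),(180,60,255),15); print("handle?",[(a,x,plane(s,*x,.048).round(3)) for a,x in b if abs(plane(s,*x,.048)[1]-.11)<.06 and .4<plane(s,*x,.048)[0]<.7])
cv2.imwrite("pics/c14.png",cv2.resize(s["pixels"][40:340,100:440,::-1],(680,600),interpolation=cv2.INTER_CUBIC))
E
```

```text
clock: 54.05
position: [0.4627, -0.0091, 0.1984]
tool_rot: [0.707, -0.707, 0.001, -0.001]
ft_force: [-0.4, 1.0, 1.2]
gripper_width: 0.0003
grip_force: 0.0
clock: 54.88
position: [0.3628, -0.0095, 0.2949]
tool_rot: [0.707, -0.707, -0.001, 0.002]
ft_force: [0.5, 0.2, -0.2]
gripper_width: 0.0006
grip_force: 0.0
handle? [(np.int32(45), [266.0, 220.7], array([0.554, 0.12 , 0.048]))]
```

View pics/c14.png

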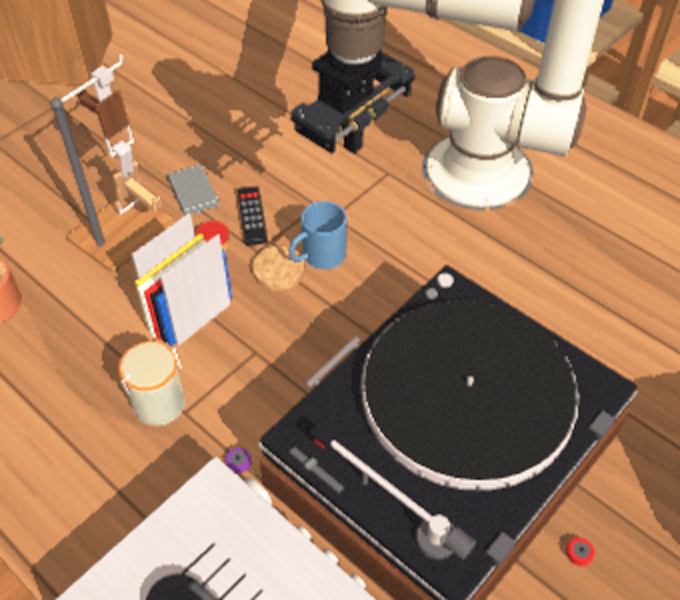

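The platter is empty, the tray is shut (handle at y≈0.12, about 0.104 travelled), both boards hang at (105–150, 75–210), and the bystanders are in place. Handing in.

```bash
python3 -c "
from rig import ctrl
print(ctrl.hand_in())"
```

```text
the job is handed in; nothing more can be done
None
```

I handed the job in at about 55 s and no verdict came back. The last camera check showed the dark board on the rod with the pale board on its loop, and the platter empty. The weight, adaptor, brush and pot had gone into the tray, which I pushed shut to its stop, and the bystander objects stood in place.

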